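# Set the burr mill and feed it a batch of nuts

### The arm

A 6-joint arm with a two-finger parallel gripper is mounted at the origin on the work surface; the furniture and walls round the work are solid. World frame = base frame: x ahead of the robot, y to its left, z up, the work surface at z = 0. Lengths are in m, angles in rad, forces in N, time in s.
With the tool pointing down it reaches from about 0.35 to 0.725 m from the base axis. Payload 4.3 kg.
Tool frame: the origin (TCP) lies between the finger pads; the fingertips stand 17 mm ahead of it and the grasp point (between the pads) lies 2 mm behind it; z points along the fingers, y is the line along which they close (so a half turn about z gives the same grasp; the last joint's range is limited). The gripper opens to 85 mm and grips with 20 to 120 N. Pads are 22 mm wide; open, the fingers measure 114 mm over their backs; the gripper's body (76 mm by 85 mm) begins 54 mm behind the grasp point. The pads swing forward as they close: fully open they stand 13 mm farther back than shut.
Start: joints at [1.088, 0.377, 0.081, 1.274, 0, 1.46], TCP at [0.209, 0.536, 0.248] pointing down, gripper open.
Joint ranges: [-2.72, 2.72], [-0.84, 1.66], [-1.02, 1.22], [-1.77, 2.12], [-1.37, 1.28], [-3.14, 3.14]. Speed limits (rad/s): [2.57, 2.57, 3.14, 3.14, 3.14, 3.14].

### API

Orientations are given as a rotation vector (axis times angle).
In Python, from bench import observe, read_camera, camera_model, arm gives the robot as it stands. The module is installed in compiled form; this text tells all that it offers.
- The arm moves only by the tool play_rows, never from a script. Its argument "deltas" is text: rows parted by semicolons, each of 6 numbers parted by spaces: the shift along the tool's x, y, z in m, then the turn, a rotation vector about the tool's x, y, z in rad. A call has exactly 10 rows; each row is the pose to reach, as a shift and turn from the pose commanded when the call began, along the tool's axes at that moment; what a row does not reach only later rows make up. A row lasts 1/10 s, in which the tool goes at most 50 mm and 8.59 degrees, less where a joint would pass 70% of its speed; a pose out of reach is approached as far as the arm can. A call with a gripper value outside its range is refused whole. "jaw" is the opening, from 0 (shut) to 1 (fully open), set as the call begins (left out, the last holds). The fingers move at their own pace and stop on an object; "force" is the grip in N (left out, the last holds). Time passes only in rows, so rows that repeat a pose let the fingers close, or fill a call up. It gives the time, the measured TCP pose, the force, the opening and the grip force at its end, in the units of the state.
- observe(): the state, without advancing time (a new reading comes with each control period).
- read_camera(name): name is "side" or "top"; returns the picture (480x640x3 uint8, red, green, blue); there is no depth.
- camera_model(name): a dict with "vfov" (degrees; the focal length in pixels is half the picture's height over the tangent of half this angle, whatever the lens; pixels are square), "cx", "cy" (the principal point, pixels), "T" (4x4, takes a point from camera to world coordinates). Camera axes: x right, y down, z forward; pixel columns grow to the right and rows downward; lengths in m; the calibration is good to about 2 mm. A picture is of the moment at which its call begins. camera_model takes no time and is no camera call.
- arm.job_done(): hands the job in; it is judged then, once.
The state is a dict: "t": time; "joint_pos": joint angles; "joint_vel": joint speeds; "effort": joint torques, N m; "position": TCP position; "tool_rot": TCP orientation; "ft_force": force on the tool from outside, world axes, zero at the start; "ft_torque": the same for the moment, N m; "gripper_width": opening from 0.0 (shut) to 1.0 (fully open); "finger_force": force on a finger pad.
Only numpy, scipy, OpenCV 4.12 (cv2) and the standard library are available. Lean on these libraries where they do the work, as an engineer would, in place of code of your own. Each camera call takes 0.05 s, during which the arm holds its last target. There are 200 camera calls.

### The job

Get the bench deburring mill ready and start it on this batch: before any nut goes in, turn its adjustment ring clockwise until the burrs touch, then back it off exactly three clicks. Open the hopper guard, lay every nut from the parts tray in the hopper, shut the guard fully and only then press the start button all the way down. Leave the bolts and everything else on the bench where they are.

Things in the scene. Friction and masses are not known exactly. Their poses are not given: they have to be found in the camera images.
- hopper_in (a point): centre of the inner floor of the mill's feed hopper, an open aluminium box. Inside the hopper measures 92 mm along this frame's x and 76 mm along its y; walls 4 mm thick, rim 40 mm above this floor. This frame shares its axes with the whole mill (x away from the robot, y to the left, z up; yaw within 0.15 rad of the world). The mill is fixed to the bench
- guard (a joint): the hopper's hinged steel guard (lid), rad: 0 = shut on the rim, grows as its front edge swings up and back, to at most 1.9. The hinge lies on the far (+x) rim of the hopper, parallel to the mill's y. It is stiff and stays at any angle it is left at; it may start slightly ajar
- guard_hinge (a point): a point on the guard's hinge line, at the middle of the hopper's far rim, 80 mm above the bench
- guard_handle (a point): grip point of the guard's black knob, standing on the guard's upper face 30 mm from its front edge: 70 mm from the hinge line along the guard and 40 mm out from it. The knob's round head is 28 mm in diameter and 16 mm thick, 8 mm beyond to 8 mm short of this point, on a 12 mm stem. Shut, it points up; it turns with the guard
- ring (a joint): the mill's adjustment ring, rad: 0 = burrs touching (a firm end stop); grows counter-clockwise seen from above as the burrs open, to at most 3.8. A spring detent clicks every 24 degrees (0.419 rad): rests at 0, 0.419, 0.838, 1.257 ..; about 0.1 N m turns it over a click, and when let go it settles in the nearest click
- ring_grip (a point): centre of the knurled adjustment ring, half-way up, on its vertical axis. Ring 48 mm in diameter and 26 mm tall, on the round turret at the right of the mill, 86 to 112 mm above the bench, with a thin 28 mm disc on top 3 mm higher; a white tick on its top edge shows its angle. The turret under it is 57 mm in diameter
- start (a joint): travel of the start button, m: 0 = up, 0.005 = fully pressed; it springs back. About 4 N presses it fully
- start_top (a point): centre of the top of the round start button (22 mm in diameter) on a low pedestal at the mill's far right corner, 56 mm beyond the ring's axis and 76 mm above the bench, lower than the ring; it is pressed straight down
- tray_floor (a point): centre of the floor of the parts tray, a shallow fixed aluminium tray 110 mm (its x) by 162 mm (its y); floor 4 mm above the bench, rim and the two dividers only 5 mm higher than the floor, 3 mm thick, dividing it along y into three cells. The right-hand (-y) cell also holds a loose bolt, 58 mm long, not part of the job. A bench grinder, 0.2 m tall, stands between here and the robot at y -0.1 to -0.3; its far end is at x 0.475
- nut_a_mid (a point): centre, half-way up, of a plain steel hex nut, 24 mm across the flats (its x), 27 mm across the corners (its y), 13 mm tall, 45 g or so, hole along its z; it starts lying flat in one of the tray's cells, or is absent (None)
- nut_a: the same nut; origin at the centre of its underside
- nut_b_mid (a point): centre, half-way up, of a plain steel hex nut, 24 mm across the flats (its x), 27 mm across the corners (its y), 13 mm tall, 45 g or so, hole along its z; it starts lying flat in one of the tray's cells, or is absent (None)
- nut_b: the same nut; origin at the centre of its underside
- nut_c_mid (a point): centre, half-way up, of a plain steel hex nut, 24 mm across the flats (its x), 27 mm across the corners (its y), 13 mm tall, 45 g or so, hole along its z; it starts lying flat in one of the tray's cells, or is absent (None)
- nut_c: the same nut; origin at the centre of its underside
- nut_d_mid (a point): centre, half-way up, of a plain steel hex nut, 24 mm across the flats (its x), 27 mm across the corners (its y), 13 mm tall, 45 g or so, hole along its z; it starts lying flat in one of the tray's cells, or is absent (None)
- nut_d: the same nut; origin at the centre of its underside
- nut_e_mid (a point): centre, half-way up, of a plain steel hex nut, 24 mm across the flats (its x), 27 mm across the corners (its y), 13 mm tall, 45 g or so, hole along its z; it starts lying flat in one of the tray's cells, or is absent (None)
- nut_e: the same nut; origin at the centre of its underside
- lube: bottle with a cap, 186 mm tall, to the right of the bench grinder; to be left where it is. Origin at the centre of its underside
- stud: bolt 85 mm long, on the bench in front of the vise; to be left where it is. Origin at the centre of its underside
- bolt: bolt 58 mm long in the tray's right-hand cell; to be left where it is. Origin at the centre of its underside

How it is judged:
On the way, in this order (a step that is already met when the one before it is completed fails the run):
1. the ring is turned until the burrs touch (within 0.06 rad of its stop) (value of joint ring below 0.06 rad), for 0.1 s.
2. the ring is backed off three clicks (within 0.15 rad of 1.257 rad) (value of joint ring between 1.107 and 1.407 rad), for 0.5 s.
3. every nut lies in the hopper, released, with the guard still open (x of nut_a_mid in the frame of hopper_in between -0.047 and 0.047 m and y of nut_a_mid in the frame of hopper_in between -0.039 and 0.039 m and z of nut_a_mid in the frame of hopper_in between -0.005 and 0.034 m and x of nut_b_mid in the frame of hopper_in between -0.047 and 0.047 m and y of nut_b_mid in the frame of hopper_in between -0.039 and 0.039 m and z of nut_b_mid in the frame of hopper_in between -0.005 and 0.034 m and x of nut_c_mid in the frame of hopper_in between -0.047 and 0.047 m and y of nut_c_mid in the frame of hopper_in between -0.039 and 0.039 m and z of nut_c_mid in the frame of hopper_in between -0.005 and 0.034 m and x of nut_d_mid in the frame of hopper_in between -0.047 and 0.047 m and y of nut_d_mid in the frame of hopper_in between -0.039 and 0.039 m and z of nut_d_mid in the frame of hopper_in between -0.005 and 0.034 m and x of nut_e_mid in the frame of hopper_in between -0.047 and 0.047 m and y of nut_e_mid in the frame of hopper_in between -0.039 and 0.039 m and z of nut_e_mid in the frame of hopper_in between -0.005 and 0.034 m and linear speed of each of nut_a, nut_b, nut_c, nut_d, nut_e below 0.02 m/s and contact force between the fingers and nut_a below 0.1 N and contact force between the fingers and nut_b below 0.1 N and contact force between the fingers and nut_c below 0.1 N and contact force between the fingers and nut_d below 0.1 N and contact force between the fingers and nut_e below 0.1 N and value of joint guard above 0.3 rad), for 0.3 s.
4. the guard is shut (within 0.06 rad) (value of joint guard below 0.06 rad), for 0.2 s.
5. the start button is pressed down (4 of its 5 mm) with the guard shut (value of joint start above 0.004 m and value of joint guard below 0.06 rad).
At the end, for the whole second after the job is handed in: the ring stands three clicks off the touching point (1.257 rad, within 0.15), every nut lies at rest inside the hopper, the guard is shut (within 0.06 rad) and the start button has been pressed and let go (all of step 2 and x of nut_a_mid in the frame of hopper_in between -0.047 and 0.047 m and y of nut_a_mid in the frame of hopper_in between -0.039 and 0.039 m and z of nut_a_mid in the frame of hopper_in between -0.005 and 0.034 m and x of nut_b_mid in the frame of hopper_in between -0.047 and 0.047 m and y of nut_b_mid in the frame of hopper_in between -0.039 and 0.039 m and z of nut_b_mid in the frame of hopper_in between -0.005 and 0.034 m and x of nut_c_mid in the frame of hopper_in between -0.047 and 0.047 m and y of nut_c_mid in the frame of hopper_in between -0.039 and 0.039 m and z of nut_c_mid in the frame of hopper_in between -0.005 and 0.034 m and x of nut_d_mid in the frame of hopper_in between -0.047 and 0.047 m and y of nut_d_mid in the frame of hopper_in between -0.039 and 0.039 m and z of nut_d_mid in the frame of hopper_in between -0.005 and 0.034 m and x of nut_e_mid in the frame of hopper_in between -0.047 and 0.047 m and y of nut_e_mid in the frame of hopper_in between -0.039 and 0.039 m and z of nut_e_mid in the frame of hopper_in between -0.005 and 0.034 m and linear speed of each of nut_a, nut_b, nut_c, nut_d, nut_e below 0.02 m/s and value of joint guard below 0.06 rad and value of joint start below 0.002 m).
It fails at once if the bottle or the bolt in front of the vise is moved more than 4 cm (distance of any of lube, stud from where it was at the start of the episode above 0.04 m).
It fails at once if the bolt is taken out of the tray (horizontal distance between bolt and tray_floor above 0.12 m or height (world z) of bolt above 0.06 m).
Of nut_a, nut_b, nut_c, nut_d, nut_e only 3 to 5 are there at a start; the rules pass over those that are not, and their reading is None.
At some moment in a run one of nut_a, nut_b, nut_c, nut_d, nut_e may be knocked a few centimetres aside while the robot is not near it.
Once in a run the grip may slacken for a moment while it holds something.
It also fails if it takes over 210 s, if anything falls off the work surface, if the arm or the gripper's body presses on something with over 40 N, if the wrist force passes 120 N, or if a joint passes its speed limit or range.

## Working session

There is one attempt and no reset: what is moved stays moved. The work goes in short steps, Python scripts to look and compute and a tool call to move; the robot and the scene stay as the last step left them, time stands still between calls to the robot, and variables do not carry over. Pictures are saved under pics/ and viewed, at most 14 in all, crops included, and the job is handed in when it is done.

Besides the shell and the picture viewer there is one more tool, called after "Call:" as name(argument=value, ...) on one line, values as JSON. play_rows: Moves the arm, as the interface text tells. Its arguments: {"type":"object","properties":{"deltas":{"type":"string"},"jaw":{"type":"number"},"force":{"type":"number"}},"required":["deltas"]}

```bash
mkdir -p pics; cat > h.py <<'E'
import numpy as np, cv2
from scipy.spatial.transform import Rotation as R
from bench import observe, read_camera, camera_model, arm
def snap(n,name):
    im=read_camera(n)[:,:,::-1].copy(); cv2.imwrite(f'pics/{name}.png',im); return im
def ray(n,u,v):
    m=camera_model(n); f=240/np.tan(np.radians(m['vfov'])/2); T=np.array(m['T'])
    d=T[:3,:3]@np.array([(u-m['cx'])/f,(v-m['cy'])/f,1]); return T[:3,3],d
def onz(n,u,v,z):
    o,d=ray(n,u,v); return o+d*(z-o[2])/d[2]
def proj(n,p):
    m=camera_model(n); f=240/np.tan(np.radians(m['vfov'])/2); T=np.linalg.inv(np.array(m['T']))
    c=T[:3,:3]@np.array(p)+T[:3,3]; return np.array([m['cx']+f*c[0]/c[2],m['cy']+f*c[1]/c[2]])
def tool(dw):
    "world shift -> tool axes"
    return R.from_rotvec(observe()['tool_rot']).inv().apply(dw)
E
python3 - <<'E'
from h import *
snap('top','top0');snap('side','side0')
for n in('top','side'):print(camera_model(n))
print(observe())
E
```

```text
{'vfov': 49.73427834738785, 'cx': 322.0240496557146, 'cy': 246.81285981449346, 'T': array([[ 2.00337077e-02, -9.74673217e-01,  2.22734753e-01,
         3.33789735e-01],
       [-9.99790344e-01, -2.04732917e-02,  3.35549186e-04,
        -1.48438880e-01],
       [ 4.23306276e-03, -2.22694777e-01, -9.74879027e-01,
         9.39163378e-01],
       [ 0.00000000e+00,  0.00000000e+00,  0.00000000e+00,
         1.00000000e+00]])}
{'vfov': 50.0094129967411, 'cx': 313.7450802145242, 'cy': 240.9450949537701, 'T': array([[-0.99960889, -0.0072062 , -0.0270212 ,  0.53582655],
       [ 0.01872624,  0.54514504, -0.83813257,  0.6991301 ],
       [ 0.02077023, -0.83831077, -0.54479688,  0.63770237],
       [ 0.        ,  0.        ,  0.        ,  1.        ]])}
{'t': 0.1, 'joint_pos': array([ 1.08772823e+00,  3.78018976e-01,  7.97586808e-02,  1.27439457e+00,
       -8.88601782e-06,  1.46048725e+00]), 'joint_vel': array([-0.00069216, -0.00249934,  0.00246286,  0.00121116,  0.001725  ,
        0.00120829]), 'effort': array([ 1.32452067e-03, -4.64694536e+01,  2.70582533e+01,  1.20373673e-02,
       -1.08887498e-04,  8.87629970e-08]), 'position': array([0.20914856, 0.53501566, 0.24743742]), 'tool_rot': array([-5.82045076e-01, -3.08665836e+00,  2.79543541e-03]), 'ft_force': array([-0.83186562,  0.70590806,  0.88730916]), 'ft_torque': array([ 0.00591882,  0.00557831, -0.00053523]), 'finger_force': 0.0, 'gripper_width': 1.0026796310038575}
```

View pics/top0.png

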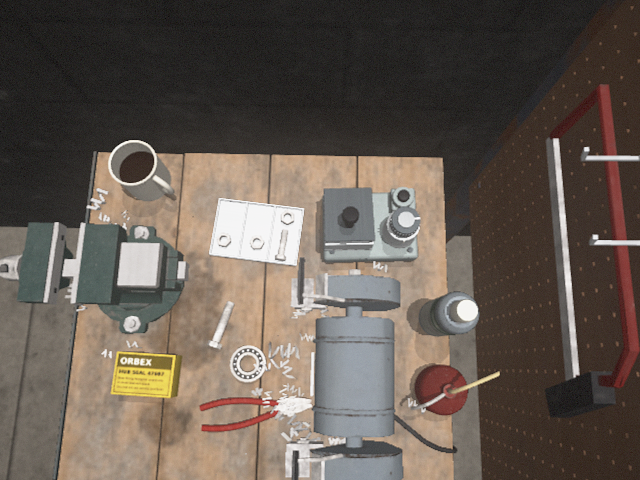

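View pics/side0.png

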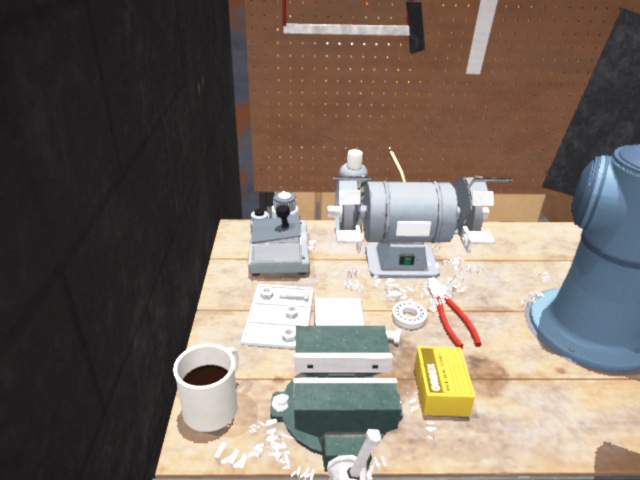

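Top view: the tray is around (257,231), with three nuts at about (224,241), (257,243) and (288,217). The bolt is at (282,245). The mill's knob is at (350,214), its ring at (403,220) and the start button at (402,196).

```bash
python3 - <<'E'
from h import *
im=cv2.imread('pics/top0.png')
a=cv2.resize(im[175:270,200:310],None,fx=4,fy=4,interpolation=cv2.INTER_CUBIC)
b=cv2.resize(im[175:270,315:425],None,fx=4,fy=4,interpolation=cv2.INTER_CUBIC)
s=cv2.imread('pics/side0.png')
c=cv2.resize(s[180:280,240:320],None,fx=4,fy=4,interpolation=cv2.INTER_CUBIC)
d=np.zeros((400,760,3),np.uint8); d[:380,:440]=b; d[:400,440:]=c[:, :320]
cv2.imwrite('pics/c1.png',d); cv2.imwrite('pics/c2.png',a)
for nm,u,v,z in [('nutL',224,241,.017),('nutM',257,243,.017),('nutR',288,217,.017),('ring',403,219,.115),('knob',350,214,.128),('start',402,196,.076)]:
    print(nm,onz('top',u,v,z).round(4))
E
```

```text
nutL [0.5516 0.0314 0.017 ]
nutM [ 0.5491 -0.0291  0.017 ]
nutR [ 0.5997 -0.084   0.017 ]
ring [ 0.5721 -0.2811  0.115 ]
knob [ 0.575  -0.1927  0.128 ]
start [ 0.6252 -0.2863  0.076 ]
```

View pics/c1.png

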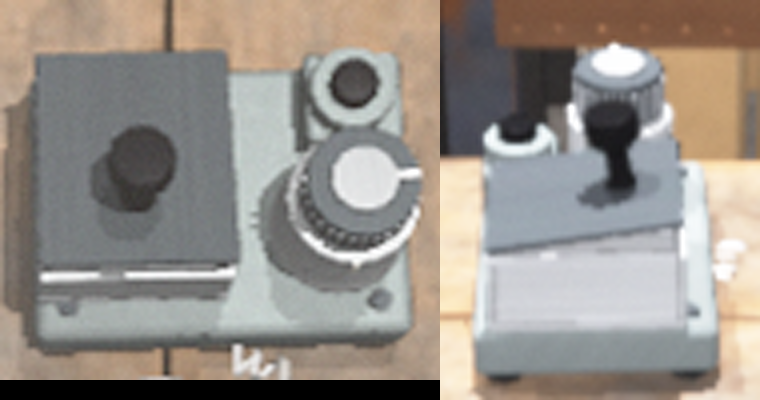

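View pics/c2.png

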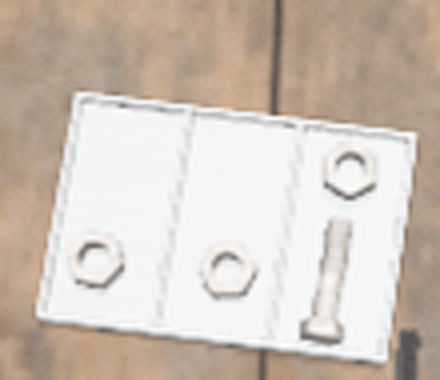

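Mill crop: the guard is slightly ajar. The ring's disc is at (406.5,219) with the tick pointing right (-y), and the button is at (403.5,195.5). Tray crop: three nuts, with the bolt separate in the right-hand cell.

```bash
cat >> h.py <<'E'
def tri(a,b):
    (o,d),(p,e)=ray('top',*a),ray('side',*b); d=d/np.linalg.norm(d);e=e/np.linalg.norm(e)
    s,t=np.linalg.lstsq(np.c_[d,-e],p-o,rcond=None)[0]; x,y=o+s*d,p+t*e
    return ((x+y)/2).round(4),np.linalg.norm(x-y).round(4)
E
python3 - <<'E'
from h import *
C=lambda x,y:(315+x/4,175+y/4); D=lambda x,y:(240+(x-440)/4,180+y/4); A=lambda x,y:(200+x/4,175+y/4)
print('disc',tri(C(366,177),D(619,60)),onz('top',*C(366,177),.115))
print('start',tri(C(354,82),D(518,126)),onz('top',*C(354,82),.076))
print('knobtop',tri(C(142,158),D(612,112)))
print('hingeL/R',onz('top',*C(36,55),.08),onz('top',*C(228,52),.08))
print('lid front',onz('top',*C(40,265),.1),onz('top',*C(238,262),.1), 'base',onz('top',*C(40,340),.02),onz('top',*C(410,335),.02))
for p in[(97,262),(229,270),(350,173)]:print('nut',onz('top',*A(*p),.017))
for p in[(76,95),(415,132),(387,358),(38,320)]:print('tray',onz('top',*A(*p),.009))
for p in[(340,222),(320,330)]:print('bolt',onz('top',*A(*p),.012))
print(R.from_rotvec(observe()['tool_rot']).as_matrix().round(4))
E
```

```text
disc (array([ 0.5703, -0.2867,  0.1151]), np.float64(0.0027)) [ 0.57177562 -0.28690525  0.115     ]
start (array([ 0.6263, -0.2894,  0.072 ]), np.float64(0.0023)) [ 0.62612598 -0.2889072   0.076     ]
knobtop (array([ 0.5707, -0.1929,  0.1357]), np.float64(0.0022))
hingeL/R [ 0.63417132 -0.14950971  0.08      ] [ 0.63735638 -0.2333728   0.08      ]
lid front [ 0.5351284  -0.15291786  0.1       ] [ 0.53815203 -0.23543089  0.1       ] base [ 0.51942477 -0.15399945  0.02      ] [ 0.52523777 -0.32160307  0.02      ]
nut [0.55257207 0.03104063 0.017     ]
nut [ 0.55008289 -0.02949595  0.017     ]
nut [ 0.59731743 -0.08319571  0.017     ]
tray [0.63494885 0.0474733  0.009     ]
tray [ 0.62019963 -0.11237756  0.009     ]
tray [ 0.51218017 -0.10259273  0.009     ]
tray [0.52657246 0.05792777 0.009     ]
bolt [ 0.5751248  -0.07904157  0.012     ]
bolt [ 0.52398102 -0.07174188  0.012     ]
[[-9.313e-01  3.642e-01 -9.000e-04]
 [ 3.642e-01  9.313e-01 -1.600e-03]
 [ 2.000e-04 -1.800e-03 -1.000e+00]]
```

Call:
play_rows(deltas="-0.0318 -0.0317 -0.015 0 0 -0.12;-0.0636 -0.0634 -0.03 0 0 -0.24;-0.0954 -0.0951 -0.03 0 0 -0.36;-0.1272 -0.1268 -0.03 0 0 -0.48;-0.159 -0.1585 -0.03 0 0 -0.6;-0.191 -0.190 -0.03 0 0 -0.72;-0.2226 -0.222 -0.03 0 0 -0.84;-0.2544 -0.2536 -0.03 0 0 -0.96;-0.2862 -0.2853 -0.03 0 0 -1.08;-0.318 -0.317 -0.03 0 0 -1.2", jaw=0.75)

```text
t: 1.1
position: [0.3875, 0.1299, 0.2781]
tool_rot: [1.242, -2.885, -0.0]
ft_force: [2.3, 1.0, 0.4]
gripper_width: 0.752
finger_force: 0.0
```

```bash
cat >> h.py <<'E'
def st(tgt=None):
    o=observe(); M=R.from_rotvec(o['tool_rot']).as_matrix()
    print('t',round(o['t'],1),'pos',o['position'].round(4),'psi',round(np.arctan2(M[1,0],M[0,0]),3),'tilt',M[:2,2].round(3),'q1',o['joint_pos'][0].round(2),'q6',o['joint_pos'][5].round(2),'F',o['ft_force'].round(1),'T',o['ft_torque'].round(2),'w',round(o['gripper_width'],3),'ff',round(o['finger_force'],1))
    if tgt is not None: print('shift tool',tool(np.array(tgt)-o['position']).round(4))
E
python3 -c "
from h import *
st((.571,-.2875,.2))"
```

```text
t 1.1 pos [0.3875 0.1299 0.2781] psi -2.329 tilt [-0.  0.] q1 0.17 q6 -0.64 F [2.3 1.  0.4] T [ 0.01 -0.02  0.04] w 0.752 ff 0.0
shift tool [ 0.177  -0.4202  0.078 ]
```

Call:
play_rows(deltas="0.0181 -0.0412 0 0 0 -0.12;0.0362 -0.0823 0 0 0 -0.24;0.0543 -0.1235 0 0 0 -0.36;0.0724 -0.1646 0 0 0 -0.48;0.0905 -0.2058 0 0 0 -0.6;0.1086 -0.247 0 0 0 -0.72;0.1267 -0.2881 0 0 0 -0.84;0.1448 -0.3293 0 0 0 -0.96;0.163 -0.3704 0 0 0 -1.08;0.181 -0.4116 0 0 0 -1.2")

```text
t: 2.1
position: [0.5601, -0.2853, 0.2777]
tool_rot: [-2.654, 1.681, 0.001]
ft_force: [1.0, 1.8, -0.2]
gripper_width: 0.751
finger_force: 0.0
```

Call:
play_rows(deltas="0 0 0.01 0 0 0;0 0 0.02 0 0 0;0 0 0.04 0 0 0;0 0 0.06 0 0 0;0 0 0.08 0 0 0;0 0 0.1 0 0 0;0 0 0.12 0 0 0;0 0 0.12 0 0 0;0 0 0.12 0 0 0;0 0 0.12 0 0 0")

```text
t: 3.1
position: [0.5604, -0.2834, 0.1597]
tool_rot: [-2.651, 1.686, -0.003]
ft_force: [-0.5, 0.9, 0.5]
gripper_width: 0.754
finger_force: 0.0
```

```bash
python3 -c "
from h import *
st((.571,-.2875,.104));snap('top','t1');snap('side','s1')
im=cv2.imread('pics/t1.png')[150:280,300:450];s=cv2.imread('pics/s1.png')[150:280,220:370]
cv2.imwrite('pics/c3.png',np.hstack([cv2.resize(im,(400,347)),cv2.resize(s,(400,347))]))"
```

```text
t 3.1 pos [ 0.5604 -0.2834  0.1597] psi -1.133 tilt [ 0.002 -0.001] q1 -0.57 q6 -2.58 F [-0.5  0.9  0.5] T [-0.02 -0.02 -0.02] w 0.754 ff 0.0
shift tool [ 0.0082 -0.0078  0.0557]
```

View pics/c3.png

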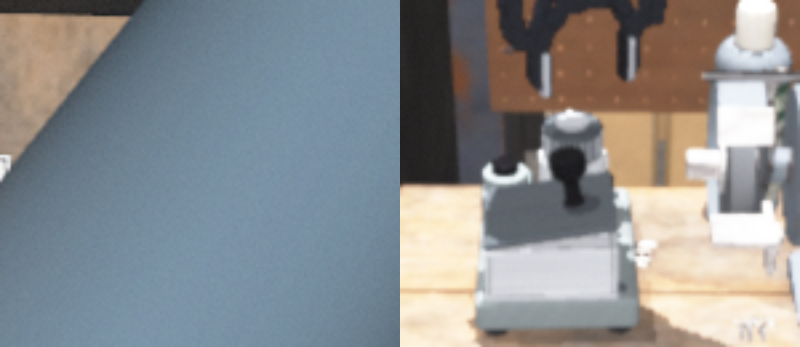

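The top view is blocked by the arm. In the side view the open fingers hang above the ring, short of it in x, so I'll correct the position and then descend.

Call:
play_rows(deltas="0.004 -0.004 0 0 0 0;0.008 -0.008 0 0 0 0;0.008 -0.008 0 0 0 0;0.008 -0.008 0.01 0 0 0;0.008 -0.008 0.02 0 0 0;0.008 -0.008 0.03 0 0 0;0.008 -0.008 0.04 0 0 0;0.008 -0.008 0.05 0 0 0;0.008 -0.008 0.055 0 0 0;0.008 -0.008 0.055 0 0 0")

```text
t: 4.2
position: [0.5699, -0.287, 0.102]
tool_rot: [-2.65, 1.687, 0.003]
ft_force: [-0.5, -0.4, 0.2]
gripper_width: 0.75
finger_force: 0.0
```

Call:
play_rows(deltas="0 0 0 0 0 0;0 0 0 0 0 0;0 0 0 0 0 0;0 0 0 0 0 0;0 0 0 0 0 0;0 0 0 0 0 0;0 0 0 0 0 0;0 0 0 0 0 0;0 0 0 0 0 0;0 0 0 0 0 0", jaw=0.3, force=25)

```text
t: 5.2
position: [0.5713, -0.2873, 0.1039]
tool_rot: [-2.65, 1.686, -0.002]
ft_force: [4.3, 4.1, 4.0]
gripper_width: 0.552
finger_force: 27.9
```

```bash
python3 -c "
from h import *
st((.571,-.2875,.104))"
```

```text
t 5.2 pos [ 0.5713 -0.2873  0.1039] psi -1.133 tilt [0.002 0.   ] q1 -0.57 q6 -2.57 F [4.3 4.1 4. ] T [ 0.78 -0.74 -0.03] w 0.552 ff 27.9
shift tool [ 0.      0.0003 -0.0001]
```

Call:
play_rows(deltas="0 0 0 0 0 0.1;0 0 0 0 0 0.2;0 0 0 0 0 0.3;0 0 0 0 0 0.4;0 0 0 0 0 0.5;0 0 0 0 0 0.6;0 0 0 0 0 0.7;0 0 0 0 0 0.8;0 0 0 0 0 0.9;0 0 0 0 0 1.0")

```text
t: 6.2
position: [0.5698, -0.2873, 0.1038]
tool_rot: [1.511, -2.753, -0.001]
ft_force: [-0.5, 3.9, 6.8]
gripper_width: 0.551
finger_force: 28.3
```

```bash
python3 -c "
from h import *
st((.571,-.2875,.104))"
```

```text
t 6.2 pos [ 0.5698 -0.2873  0.1038] psi -2.138 tilt [-0.001  0.   ] q1 -0.57 q6 -1.57 F [-0.5  3.9  6.8] T [0.82 0.13 0.04] w 0.551 ff 28.3
shift tool [-0.0004 -0.0011 -0.0002]
```

Call:
play_rows(deltas="0 0 0 0 0 0.1;0 0 0 0 0 0.2;0 0 0 0 0 0.3;0 0 0 0 0 0.4;0 0 0 0 0 0.5;0 0 0 0 0 0.6;0 0 0 0 0 0.6;0 0 0 0 0 0.6;0 0 0 0 0 0.6;0 0 0 0 0 0.6")

```text
t: 7.2
position: [0.5692, -0.2866, 0.1038]
tool_rot: [0.635, -3.075, -0.003]
ft_force: [-3.0, 6.5, 8.4]
gripper_width: 0.549
finger_force: 28.5
```

```bash
python3 -c "
from h import *
st((.571,-.2875,.104))"
```

```text
t 7.2 pos [ 0.5692 -0.2866  0.1038] psi -2.734 tilt [-0.002  0.001] q1 -0.57 q6 -0.97 F [-3.   6.5  8.4] T [ 1.1   0.36 -0.24] w 0.549 ff 28.5
shift tool [-0.0013 -0.0015 -0.0002]
```

Call:
play_rows(deltas="0 0 0 0 0 0.1;0 0 0 0 0 0.2;0 0 0 0 0 0.3;0 0 0 0 0 0.4;0 0 0 0 0 0.4;0 0 0 0 0 0.4;0 0 0 0 0 0.4;0 0 0 0 0 0.4;0 0 0 0 0 0.4;0 0 0 0 0 0.4")

```text
t: 8.2
position: [0.5673, -0.2859, 0.1026]
tool_rot: [0.013, -3.135, -0.005]
ft_force: [-4.6, 6.6, 6.3]
gripper_width: 0.555
finger_force: 24.8
```

```bash
python3 -c "
from h import *
st((.571,-.2875,.104))"
```

```text
t 8.2 pos [ 0.5673 -0.2859  0.1026] psi -3.133 tilt [-0.006  0.003] q1 -0.57 q6 -0.57 F [-4.6  6.6  6.3] T [1.17 0.83 0.2 ] w 0.555 ff 24.8
shift tool [-0.0037 -0.0017 -0.0014]
```

```bash
python3 -c "
from h import *
s=snap('side','s2')[160:240,240:330];cv2.imwrite('pics/c4.png',cv2.resize(s,(720,640)[:2],interpolation=cv2.INTER_CUBIC)[:600])"
```

```text
(no output)
```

View pics/c4.png

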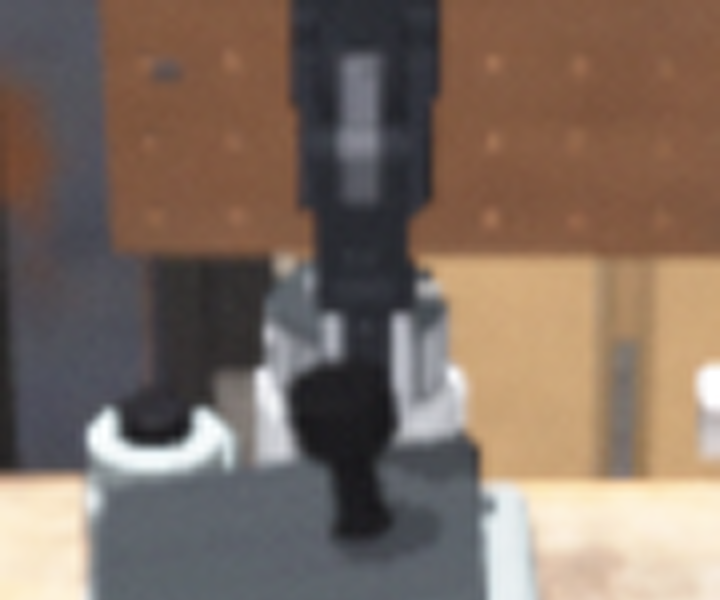

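The finger grips the ring squarely and hides the tick. The wrist torque shows no stop yet, so I'll keep turning.

Call:
play_rows(deltas="-0.001 0 0 0 0 0.08;-0.002 0 0 0 0 0.16;-0.002 0 0 0 0 0.24;-0.002 0 0 0 0 0.32;-0.002 0 0 0 0 0.4;-0.002 0 0 0 0 0.4;-0.002 0 0 0 0 0.4;-0.002 0 0 0 0 0.4;-0.002 0 0 0 0 0.4;-0.002 0 0 0 0 0.4")

```text
t: 9.25
position: [0.5709, -0.286, 0.1022]
tool_rot: [-0.608, -3.078, -0.003]
ft_force: [0.0, 6.4, 1.2]
gripper_width: 0.552
finger_force: 25.7
```

```bash
python3 -c "
from h import *
st((.571,-.2875,.104))"
```

```text
t 9.2 pos [ 0.5709 -0.286   0.1022] psi 2.751 tilt [-0.004  0.003] q1 -0.56 q6 -0.17 F [0.  6.4 1.2] T [1.03 0.03 0.41] w 0.552 ff 25.7
shift tool [-0.0007 -0.0014 -0.0018]
```

Call:
play_rows(deltas="0 0 0 0 0 0.08;0 0 0 0 0 0.16;0 0 0 0 0 0.24;0 0 0 0 0 0.32;0 0 0 0 0 0.4;0 0 0 0 0 0.4;0 0 0 0 0 0.4;0 0 0 0 0 0.4;0 0 0 0 0 0.4;0 0 0 0 0 0.4")

```text
t: 10.25
position: [0.5717, -0.2869, 0.1024]
tool_rot: [-1.21, -2.897, -0.001]
ft_force: [1.3, 4.5, -4.7]
gripper_width: 0.552
finger_force: 26.5
```

```bash
python3 -c "
from h import *
st((.571,-.2875,.104))"
```

```text
t 10.2 pos [ 0.5717 -0.2869  0.1024] psi 2.35 tilt [-0.002  0.001] q1 -0.56 q6 0.23 F [ 1.3  4.5 -4.7] T [ 0.8  -0.11  0.48] w 0.552 ff 26.5
shift tool [ 0.     -0.0009 -0.0016]
```

Call:
play_rows(deltas="0 0 0 0 0 0;0 0 0 0 0 0;0 0 0 0 0 0;0 0 -0.01 0 0 0;0 0 -0.03 0 0 0;0 0 -0.05 0 0 0;0 0 -0.07 0 0 0;0 0 -0.07 0 0 0;0 0 -0.07 0 0 0;0 0 -0.07 0 0 0", jaw=0.75)

```text
t: 11.25
position: [0.572, -0.2872, 0.1722]
tool_rot: [-1.211, -2.897, -0.0]
ft_force: [-0.3, 0.6, -0.2]
gripper_width: 0.751
finger_force: 0.0
```

```bash
cat >> h.py <<'E'
def ringangle(im,z=.112,c=(.571,-.2872)):
    "brightness around the ring top rim in side view; prints angle (world) profile peaks"
    g=cv2.cvtColor(im,cv2.COLOR_BGR2GRAY).astype(np.float32); best=[]
    for a in range(-180,180,6):
        v=[]
        for r in (.0185,.0205,.0225):
            u,w=proj('side',(c[0]+r*np.cos(np.radians(a)),c[1]+r*np.sin(np.radians(a)),z)); v.append(cv2.getRectSubPix(g,(1,1),(float(u),float(w)))[0,0])
        best.append((a,int(np.mean(v))))
    print(best)
E
python3 -c "
from h import *
st((.571,-.2875,.104))
im=snap('side','s3');ringangle(im)
cv2.imwrite('pics/c5.png',cv2.resize(np.hstack([cv2.imread('pics/s1.png')[180:230,260:310],im[180:230,260:310]]),(800,400),interpolation=cv2.INTER_CUBIC))"
```

```text
t 11.2 pos [ 0.572  -0.2872  0.1722] psi 2.349 tilt [-0.001  0.001] q1 -0.56 q6 0.23 F [-0.3  0.6 -0.2] T [ 0.02 -0.03  0.06] w 0.751 ff 0.0
shift tool [ 0.0004 -0.0009  0.0682]
[(-180, 176), (-174, 182), (-168, 187), (-162, 170), (-156, 141), (-150, 123), (-144, 121), (-138, 115), (-132, 116), (-126, 127), (-120, 133), (-114, 141), (-108, 150), (-102, 155), (-96, 158), (-90, 170), (-84, 187), (-78, 183), (-72, 180), (-66, 183), (-60, 176), (-54, 166), (-48, 160), (-42, 159), (-36, 159), (-30, 155), (-24, 142), (-18, 123), (-12, 104), (-6, 95), (0, 91), (6, 93), (12, 97), (18, 100), (24, 102), (30, 101), (36, 99), (42, 100), (48, 98), (54, 96), (60, 95), (66, 94), (72, 97), (78, 100), (84, 100), (90, 96), (96, 90), (102, 88), (108, 86), (114, 84), (120, 83), (126, 84), (132, 82), (138, 81), (144, 84), (150, 87), (156, 92), (162, 105), (168, 120), (174, 148)]
```

View pics/c5.png

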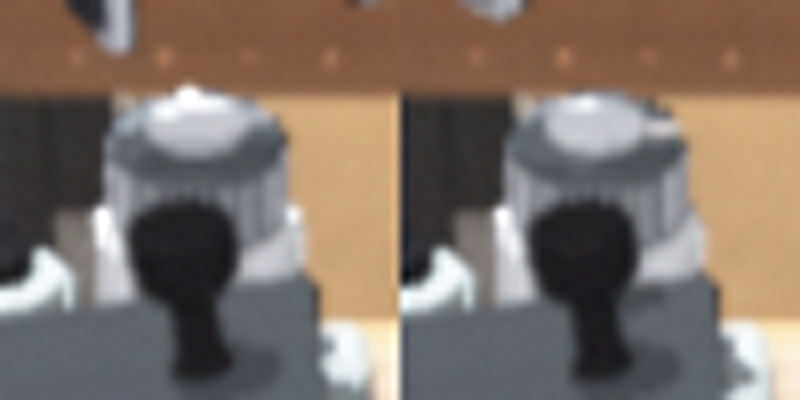

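The tick moved from pointing away (-y) to pointing right (-x, about -170°). I'll regrip harder and confirm the stop.

Call:
play_rows(deltas="0 -0.001 0.02 0 0 0;0 -0.001 0.04 0 0 0;0 -0.001 0.06 0 0 0;0 -0.001 0.069 0 0 0;0 -0.001 0.069 0 0 0;0 -0.001 0.069 0 0 0;0 -0.001 0.069 0 0 0;0 -0.001 0.069 0 0 0;0 -0.001 0.069 0 0 0;0 -0.001 0.069 0 0 0")

```text
t: 12.3
position: [0.5721, -0.2884, 0.1048]
tool_rot: [1.212, 2.898, -0.0]
ft_force: [-0.3, -0.2, -0.5]
gripper_width: 0.749
finger_force: 0.0
```

Call:
play_rows(deltas="0 0 0 0 0 0;0 0 0 0 0 0;0 0 0 0 0 0;0 0 0 0 0 0;0 0 0 0 0 0;0 0 0 0 0 0;0 0 0 0 0 0;0 0 0 0 0 0;0 0 0 0 0 0;0 0 0 0 0 0", jaw=0.3, force=45)

```text
t: 13.3
position: [0.5725, -0.2877, 0.1049]
tool_rot: [1.211, 2.898, 0.002]
ft_force: [0.3, 3.8, 5.9]
gripper_width: 0.546
finger_force: 46.4
```

```bash
python3 -c "
from h import *
st((.571,-.2875,.104))
C=lambda x,y:(315+x/4,175+y/4)
for n,t,c in (('top',C(410,174),C(366,177)),('side',(292.75,196),(284.6,195.4))):
  d=onz(n,*t,.112)-onz(n,*c,.115);print(n,d.round(4),np.degrees(np.arctan2(d[1],d[0])))"
```

```text
t 13.3 pos [ 0.5725 -0.2877  0.1049] psi 2.35 tilt [0.002 0.001] q1 -0.57 q6 0.23 F [0.3 3.8 5.9] T [ 0.81 -0.25 -0.05] w 0.546 ff 46.4
shift tool [ 0.0012 -0.0009  0.0009]
top [ 0.0025 -0.0188 -0.003 ] -82.28039946050025
side [-0.0175 -0.0032 -0.003 ] -169.47331662398696
```

Call:
play_rows(deltas="0 0 0 0 0 0.05;0 0 0 0 0 0.1;0 0 0 0 0 0.15;0 0 0 0 0 0.2;0 0 0 0 0 0.2;0 0 0 0 0 0.2;0 0 0 0 0 0.2;0 0 0 0 0 0.2;0 0 0 0 0 0.2;0 0 0 0 0 0.2")

```text
t: 14.3
position: [0.5741, -0.2911, 0.1049]
tool_rot: [1.488, 2.76, -0.005]
ft_force: [4.5, -5.2, -2.6]
gripper_width: 0.547
finger_force: 47.4
```

```bash
python3 -c "
from h import *
st((.571,-.2875,.104))"
```

```text
t 14.3 pos [ 0.5741 -0.2911  0.1049] psi 2.152 tilt [ 0.004 -0.006] q1 -0.57 q6 0.42 F [ 4.5 -5.2 -2.6] T [-1.08 -0.97  1.22] w 0.547 ff 47.4
shift tool [ 0.0047 -0.0006  0.0008]
```

The torque of 1.22 N m confirms the stop. I'll release, re-centre, regrip and back off 1.257 rad.

Call:
play_rows(deltas="0 0 0 0 0 0;0 0 0 0 0 0;0 0 0 0 0 0;0 0 0 0 0 0;0 0 0 0 0 0;0 0 0 0 0 0;0 0 0 0 0 0;0 0 0 0 0 0;0 0 0 0 0 0;0 0 0 0 0 0", jaw=0.7)

```text
t: 15.3
position: [0.5719, -0.2882, 0.1043]
tool_rot: [1.495, 2.763, 0.0]
ft_force: [-0.1, 0.2, -0.5]
gripper_width: 0.698
finger_force: 0.0
```

```bash
python3 -c "
from h import *
st((.571,-.2875,.104))"
```

```text
t 15.3 pos [ 0.5719 -0.2882  0.1043] psi 2.15 tilt [0. 0.] q1 -0.57 q6 0.43 F [-0.1  0.2 -0.5] T [-0. -0.  0.] w 0.698 ff 0.0
shift tool [ 0.0011 -0.0004  0.0003]
```

Call:
play_rows(deltas="0 0 0 0 0 0;0 0 0 0 0 0;0 0 0 0 0 0;0 0 0 0 0 0;0 0 0 0 0 0;0 0 0 0 0 0;0 0 0 0 0 0;0 0 0 0 0 0;0 0 0 0 0 0;0 0 0 0 0 0", jaw=0.3)

```text
t: 16.3
position: [0.5721, -0.288, 0.1046]
tool_rot: [1.495, 2.763, 0.001]
ft_force: [0.4, 3.0, 5.0]
gripper_width: 0.545
finger_force: 46.7
```

```bash
python3 -c "
from h import *
st((.571,-.2875,.104))"
```

```text
t 16.3 pos [ 0.5721 -0.288   0.1046] psi 2.15 tilt [0.001 0.   ] q1 -0.57 q6 0.43 F [0.4 3.  5. ] T [ 0.58 -0.09 -0.01] w 0.545 ff 46.7
shift tool [ 0.0011 -0.0006  0.0006]
```

Call:
play_rows(deltas="0 0 0 0 0 -0.13;0 0 0 0 0 -0.26;0 0 0 0 0 -0.39;0 0 0 0 0 -0.52;0 0 0 0 0 -0.65;0 0 0 0 0 -0.78;0 0 0 0 0 -0.91;0 0 0 0 0 -1.04;0 0 0 0 0 -1.17;0 0 0 0 0 -1.26")

```text
t: 17.3
position: [0.5732, -0.2853, 0.1046]
tool_rot: [-0.429, 3.108, 0.008]
ft_force: [2.8, 9.9, 6.9]
gripper_width: 0.545
finger_force: 47.2
```

Call:
play_rows(deltas="0 0 0 0 0 0;0 0 0 0 0 0;0 0 0 0 0 0;0 0 0 0 0 0;0 0 0 0 0 0;0 0 0 0 0 0;0 0 0 0 0 0;0 0 0 0 0 0;0 0 0 0 0 0;0 0 0 0 0 0")

```text
t: 18.3
position: [0.5731, -0.2853, 0.1046]
tool_rot: [-0.422, 3.109, 0.008]
ft_force: [4.0, 9.3, 7.3]
gripper_width: 0.547
finger_force: 47.2
```

```bash
python3 -c "
from h import *
st((.571,-.2875,.104))"
```

```text
t 18.3 pos [ 0.5731 -0.2853  0.1046] psi -2.872 tilt [0.003 0.005] q1 -0.56 q6 -0.83 F [4.  9.3 7.3] T [ 1.77 -0.65 -0.04] w 0.547 ff 47.2
shift tool [ 0.0027 -0.0016  0.0006]
```

Call:
play_rows(deltas="0 0 0 0 0 0;0 0 0 0 0 0;0 0 0 0 0 0;0 0 -0.01 0 0 0;0 0 -0.03 0 0 0;0 0 -0.05 0 0 0;0 0 -0.07 0 0 0;0 0 -0.09 0 0 0;0 0 -0.11 0 0 0;0 0 -0.13 0 0 0", jaw=0.75)

```text
t: 19.3
position: [0.5717, -0.2886, 0.2359]
tool_rot: [-0.419, 3.113, -0.001]
ft_force: [0.4, -0.6, -0.0]
gripper_width: 0.75
finger_force: 0.0
```

```bash
python3 -c "
from h import *
st((.571,-.2875,.104))
im=snap('side','s4')
cv2.imwrite('pics/c6.png',cv2.resize(np.hstack([cv2.imread('pics/s3.png')[180:230,260:310],im[180:230,260:310]]),(800,400),interpolation=cv2.INTER_CUBIC))"
```

```text
t 19.3 pos [ 0.5717 -0.2886  0.2359] psi -2.874 tilt [ 0.    -0.001] q1 -0.57 q6 -0.83 F [ 0.4 -0.6 -0. ] T [-0.03  0.   -0.06] w 0.75 ff 0.0
shift tool [0.0004 0.0013 0.1319]
```

View pics/c6.png

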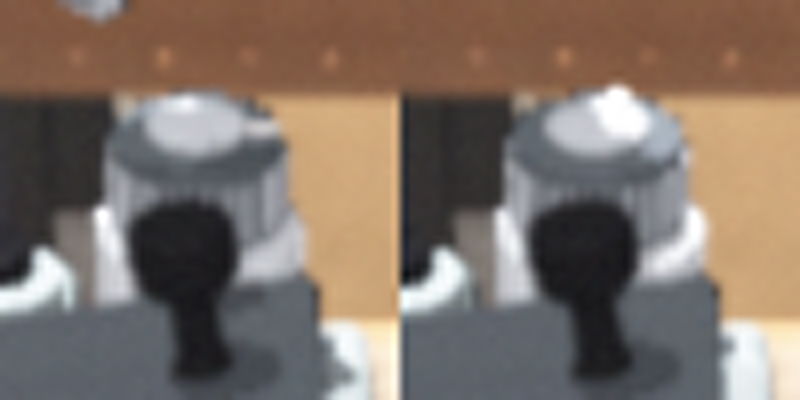

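The tick now points away, slightly to the right (about -98°). That is about 71° off the stop, so three clicks. Next I'll grip the guard knob.

Call:
play_rows(deltas="-0.005 0.018 0 0 0 0.04;-0.009 0.036 0 0 0 0.08;-0.014 0.055 0 0 0 0.12;-0.019 0.073 0 0 0 0.16;-0.0234 0.0917 0.01 0 0 0.23;-0.0234 0.0917 0.03 0 0 0.23;-0.0234 0.0917 0.05 0 0 0.23;-0.0234 0.0917 0.07 0 0 0.23;-0.0234 0.0917 0.07 0 0 0.23;-0.0234 0.0917 0.07 0 0 0.23")

```text
t: 20.35
position: [0.5698, -0.1936, 0.1643]
tool_rot: [0.059, -3.14, -0.0]
ft_force: [0.7, -0.4, 0.1]
gripper_width: 0.751
finger_force: 0.0
```

```bash
python3 -c "
from h import *
st((.570,-.194,.125))
im=snap('side','s5')
cv2.imwrite('pics/c7.png',cv2.resize(im[140:270,230:370],(700,600),interpolation=cv2.INTER_CUBIC))"
```

```text
t 20.4 pos [ 0.5698 -0.1936  0.1643] psi -3.104 tilt [-0.001  0.   ] q1 -0.43 q6 -0.47 F [ 0.7 -0.4  0.1] T [ 0.01  0.05 -0.02] w 0.751 ff 0.0
shift tool [-0.0002 -0.0004  0.0393]
```

View pics/c7.png

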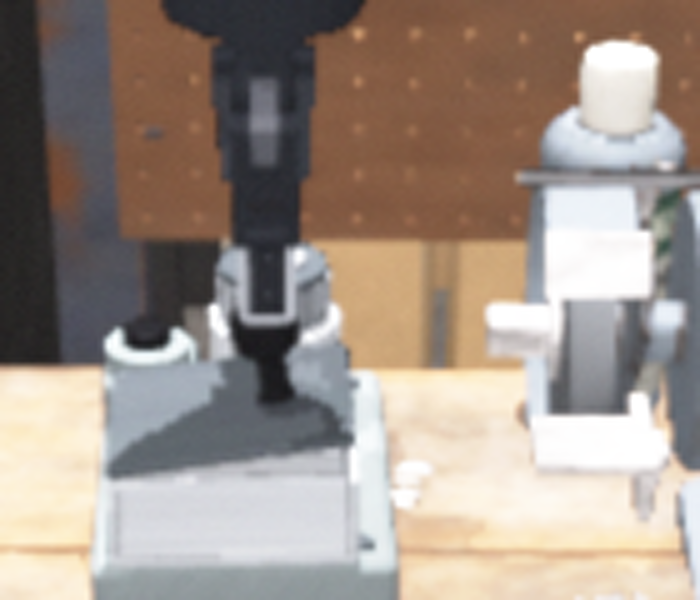

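The fingers are centred above the knob. I'll descend and close.

Call:
play_rows(deltas="0 0 0.01 0 0 0;0 0 0.02 0 0 0;0 0 0.03 0 0 0;0 0 0.039 0 0 0;0 0 0.039 0 0 0;0 0 0.039 0 0 0;0 0 0.039 0 0 0;0 0 0.039 0 0 0;0 0 0.039 0 0 0;0 0 0.039 0 0 0")

```text
t: 21.4
position: [0.5703, -0.1937, 0.1256]
tool_rot: [-0.06, 3.14, -0.0]
ft_force: [-0.3, 0.5, -0.3]
gripper_width: 0.745
finger_force: 0.0
```

Call:
play_rows(deltas="0 0 0 0 0 0;0 0 0 0 0 0;0 0 0 0 0 0;0 0 0 0 0 0;0 0 0 0 0 0;0 0 0 0 0 0;0 0 0 0 0 0;0 0 0 0 0 0;0 0 0 0 0 0;0 0 0 0 0 0", jaw=0.1, force=40)

```text
t: 22.4
position: [0.5697, -0.1928, 0.1251]
tool_rot: [0.06, -3.14, -0.002]
ft_force: [-1.7, 4.6, 2.5]
gripper_width: 0.307
finger_force: 39.3
```

```bash
python3 -c "
from h import *
st((.570,-.194,.125))
p0=observe()['position']
def h(t): return np.array([-.070*np.cos(t)+.04*np.sin(t),.07*np.sin(t)+.04*np.cos(t)])
for k in range(1,21):
  t=.1+.08*k; d=h(t)-h(.1); print(round(t,2),'x',round(-d[0],4),'z',round(-d[1],4))"
```

```text
t 22.4 pos [ 0.5697 -0.1928  0.1251] psi -3.103 tilt [-0.001  0.002] q1 -0.43 q6 -0.47 F [-1.7  4.6  2.5] T [0.95 0.38 0.04] w 0.307 ff 39.3
shift tool [-0.0002 -0.0012  0.0001]
0.18 x -0.0039 z -0.0051
0.26 x -0.0083 z -0.0099
0.34 x -0.013 z -0.0143
0.42 x -0.0181 z -0.0183
0.5 x -0.0234 z -0.0219
0.58 x -0.029 z -0.025
0.66 x -0.0349 z -0.0277
0.74 x -0.0409 z -0.03
0.82 x -0.0471 z -0.0317
0.9 x -0.0535 z -0.0329
0.98 x -0.0599 z -0.0336
1.06 x -0.0663 z -0.0338
1.14 x -0.0728 z -0.0335
1.22 x -0.0792 z -0.0327
1.3 x -0.0855 z -0.0314
1.38 x -0.0917 z -0.0295
1.46 x -0.0977 z -0.0272
1.54 x -0.1035 z -0.0244
1.62 x -0.1091 z -0.0212
1.7 x -0.1143 z -0.0175
```

Call:
play_rows(deltas="-0.004 0 -0.005 0 0 0;-0.008 0 -0.01 0 0 0;-0.013 0 -0.014 0 0 0;-0.018 0 -0.018 0 0 0;-0.023 0 -0.022 0 0 0;-0.029 0 -0.025 0 0 0;-0.035 0 -0.028 0 0 0;-0.041 0 -0.030 0 0 0;-0.047 0 -0.032 0 0 0;-0.0535 0 -0.033 0 0 0")

```text
t: 23.4
position: [0.6223, -0.1905, 0.1568]
tool_rot: [0.06, -3.136, -0.003]
ft_force: [-2.0, 5.7, -6.9]
gripper_width: 0.307
finger_force: 40.2
```

```bash
python3 -c "
from h import *
st()"
```

```text
t 23.4 pos [ 0.6223 -0.1905  0.1568] psi -3.103 tilt [-0.005  0.002] q1 -0.39 q6 -0.43 F [-2.   5.7 -6.9] T [ 1.    0.78 -0.02] w 0.307 ff 40.2
```

Moving well; on to θ = 1.7.

Call:
play_rows(deltas="-0.0065 0 -0.0007 0 0 0;-0.013 0 -0.001 0 0 0;-0.0195 0 -0.0006 0 0 0;-0.026 0 0 0 0 0;-0.032 0 0.0015 0 0 0;-0.038 0 0.003 0 0 0;-0.044 0 0.0057 0 0 0;-0.050 0 0.0085 0 0 0;-0.0556 0 0.012 0 0 0;-0.061 0 0.0154 0 0 0")

```text
t: 24.4
position: [0.6833, -0.1879, 0.1422]
tool_rot: [0.06, -3.137, -0.004]
ft_force: [-6.2, 6.5, -1.5]
gripper_width: 0.306
finger_force: 39.8
```

```bash
python3 -c "
from h import *
st()
im=snap('side','s6')
cv2.imwrite('pics/c8.png',cv2.resize(im[140:270,230:370],(700,600),interpolation=cv2.INTER_CUBIC))"
```

```text
t 24.4 pos [ 0.6833 -0.1879  0.1422] psi -3.103 tilt [-0.004  0.002] q1 -0.36 q6 -0.4 F [-6.2  6.5 -1.5] T [1.17 1.25 0.02] w 0.306 ff 39.8
```

View pics/c8.png

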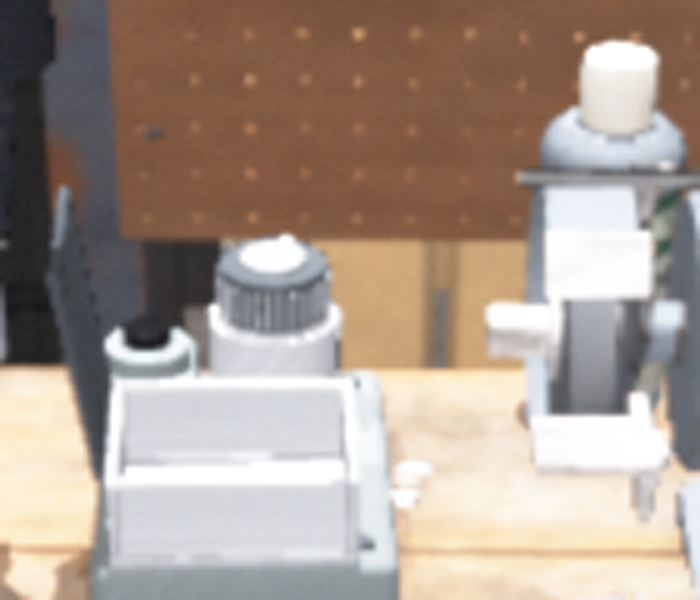

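The guard stands well back (about 1.7 rad) and the hopper is empty. I'll release the knob, rise and locate the nuts precisely.

Call:
play_rows(deltas="0 0 0 0 0 0;0 0 0 0 0 0;0 0 0 0 0 0;0 0 0 0 0 0;0 0 -0.02 0 0 0;0 0 -0.04 0 0 0;0 0 -0.06 0 0 0;0 0 -0.08 0 0 0;0 0 -0.1 0 0 0;0 0 -0.11 0 0 0", jaw=0.55)

```text
t: 25.45
position: [0.6854, -0.19, 0.2558]
tool_rot: [-0.059, 3.137, -0.003]
ft_force: [-0.6, 0.0, -0.3]
gripper_width: 0.549
finger_force: 0.0
```

```bash
cat >> h.py <<'E'
TR=[(.6349,.0475),(.6202,-.1124),(.5122,-.1026),(.5266,.0579)]
def nuts(n,im,bt=None,dbg=None):
    c=np.mean(TR,0); poly=np.array([proj(n,(*(c+(np.array(p)-c)*.93),.006)) for p in TR])
    m=np.zeros(im.shape[:2],np.uint8); cv2.fillPoly(m,[poly.round().astype(int)],255)
    S=6; b=cv2.resize(im,None,fx=S,fy=S,interpolation=cv2.INTER_CUBIC); m=cv2.resize(m,None,fx=S,fy=S,interpolation=cv2.INTER_NEAREST)
    g=cv2.cvtColor(b,cv2.COLOR_BGR2GRAY); t=np.median(g[m>0])-(bt or 14)
    k=((g<t)&(m>0)).astype(np.uint8)*255; k=cv2.morphologyEx(k,cv2.MORPH_CLOSE,np.ones((13,13)))
    if dbg: cv2.imwrite(dbg,k)
    for ct in cv2.findContours(k,cv2.RETR_EXTERNAL,cv2.CHAIN_APPROX_NONE)[0]:
        if cv2.contourArea(ct)<2000: continue
        (u,v),wh,a=cv2.minAreaRect(cv2.convexHull(ct)); M=cv2.moments(cv2.convexHull(ct)); u,v=M['m10']/M['m00']/S,M['m01']/M['m00']/S
        p=onz(n,u,v,.012); q=cv2.minAreaRect(np.array([onz(n,*(x[0]/S),.012)[:2]*1000 for x in cv2.convexHull(ct)],np.float32))
        print(n,(round(u,1),round(v,1)),'area',cv2.contourArea(ct)/S/S,p[:2].round(4),'mm',np.round(q[1],1),'ang',round(q[2],1))
E
python3 -c "
from h import *
st()
for n,f in(('top','top0'),('side','side0')):nuts(n,cv2.imread('pics/'+f+'.png'))
print('now');nuts('side',snap('side','s7'));nuts('top',snap('top','t7'))"
```

```text
t 25.4 pos [ 0.6854 -0.19    0.2558] psi -3.104 tilt [ 0.004 -0.002] q1 -0.36 q6 -0.4 F [-0.6  0.  -0.3] T [-0.    0.02 -0.02] w 0.549 ff 0.0
top (257.1, 244.2) area 136.31944444444443 [ 0.5481 -0.0287] mm [25.6 24.7] ang 61.3
top (224.4, 240.8) area 144.09722222222223 [0.5531 0.0316] mm [24.7 28.4] ang 46.5
top (282.2, 246.9) area 251.61111111111111 [ 0.5439 -0.075 ] mm [22.1 61.6] ang 87.7
top (287.1, 214.9) area 161.30555555555557 [ 0.6052 -0.0819] mm [59.4 33.5] ang 85.3
side (294.8, 334.7) area 257.34722222222223 [0.5435 0.0364] mm [49.8 40.5] ang 85.3
side (292.0, 315.5) area 58.5 [ 0.5492 -0.0136] mm [22.7 18.7] ang 0.4
side (296.6, 297.7) area 123.43055555555556 [ 0.5412 -0.0646] mm [57.9 26.9] ang 7.9
side (266.8, 296.0) area 64.05555555555556 [ 0.5981 -0.0694] mm [26.7 22.3] ang 4.4
now
side (295.3, 334.8) area 283.38888888888886 [0.5426 0.0368] mm [50.2 39.9] ang 85.3
side (293.6, 312.3) area 133.36111111111111 [ 0.5463 -0.0223] mm [39.1 27.1] ang 85.1
side (295.5, 298.6) area 79.68055555555556 [ 0.5434 -0.0618] mm [14.3 55.2] ang 79.9
side (267.4, 296.4) area 71.0 [ 0.5969 -0.0681] mm [24.8 24. ] ang 2.7
top (269.4, 228.8) area 1343.1944444444446 [ 0.5777 -0.05  ] mm [152.3 102.7] ang 87.6
```

Call:
play_rows(deltas="0.013 0.017 0 0 0 -0.14;0.026 0.033 0 0 0 -0.28;0.039 0.05 0 0 0 -0.42;0.052 0.066 0 0 0 -0.56;0.065 0.083 0 0 0 -0.7;0.078 0.1 0 0 0 -0.84;0.091 0.116 0.02 0 0 -0.98;0.104 0.133 0.04 0 0 -1.12;0.117 0.15 0.07 0 0 -1.26;0.13 0.166 0.1 0 0 -1.4", force=60)

```text
t: 26.55
position: [0.5476, -0.0278, 0.1518]
tool_rot: [-2.075, 2.358, -0.001]
ft_force: [1.5, -0.2, -0.3]
gripper_width: 0.546
finger_force: 0.0
```

Call:
play_rows(deltas="0 0 0.01 0 0 -0.06;0 0 0.03 0 0 -0.13;0 0 0.05 0 0 -0.13;0 0 0.07 0 0 -0.13;0 0 0.08 0 0 -0.13;0 0 0.08 0 0 -0.13;0 0 0.08 0 0 -0.13;0 0 0.08 0 0 -0.13;0 0 0.08 0 0 -0.13;0 0 0.08 0 0 -0.13")

```text
t: 27.55
position: [0.549, -0.0284, 0.0737]
tool_rot: [-2.218, 2.224, -0.002]
ft_force: [0.8, -0.8, -0.7]
gripper_width: 0.549
finger_force: 0.0
```

```bash
python3 -c "
from h import *
st((.549,-.029,.020));im=snap('side','s8')
cv2.imwrite('pics/c9.png',cv2.resize(im[230:360,230:330],(600,600*13//10)[:2],interpolation=cv2.INTER_CUBIC)[:600] if 0 else cv2.resize(im[240:350,230:340],(600,600),interpolation=cv2.INTER_CUBIC))"
```

```text
t 27.6 pos [ 0.549  -0.0284  0.0737] psi -1.574 tilt [ 0.002 -0.   ] q1 -0.17 q6 -1.74 F [ 0.8 -0.8 -0.7] T [-0.02 -0.02  0.06] w 0.549 ff 0.0
shift tool [0.0006 0.0001 0.0537]
```

View pics/c9.png

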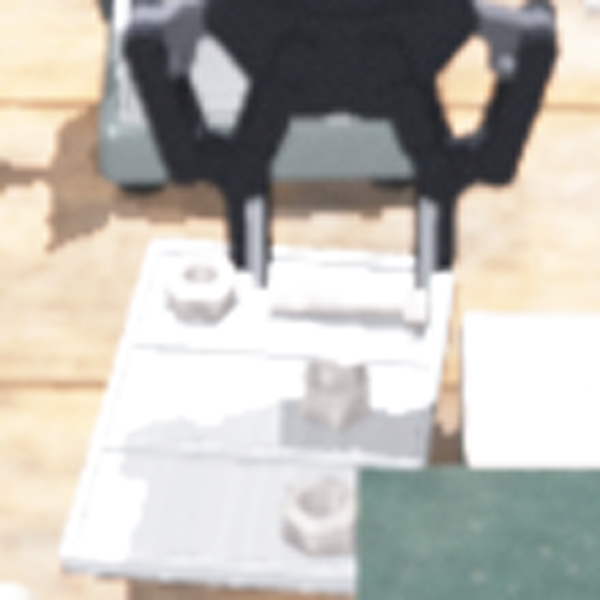

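The fingers straddle the middle nut, whose corner faces the camera, so the jaws meet its flats along x. I'll descend and grip.

Call:
play_rows(deltas="0 0 0.01 0 0 0;0 0 0.02 0 0 0;0 0 0.03 0 0 0;0 0 0.04 0 0 0;0 0 0.05 0 0 0;0 0 0.0535 0 0 0;0 0 0.0535 0 0 0;0 0 0.0535 0 0 0;0 0 0.0535 0 0 0;0 0 0.0535 0 0 0")

```text
t: 28.6
position: [0.5481, -0.0282, 0.0229]
tool_rot: [-2.218, 2.224, -0.001]
ft_force: [-11.4, 1.4, 35.3]
gripper_width: 0.551
finger_force: 17.9
```

Call:
play_rows(deltas="0 0 0 0 0 0;0 0 0 0 0 0;0 0 0 0 0 0;0 0 0 0 0 0;0 0 0 0 0 0;0 0 0 0 0 0;0 0 0 0 0 0;0 0 0 0 0 0;0 0 0 0 0 0;0 0 0 0 0 0", jaw=0.1)

```text
t: 29.6
position: [0.5376, -0.0281, 0.0244]
tool_rot: [2.208, -2.215, -0.017]
ft_force: [-37.6, 0.7, 78.4]
gripper_width: 0.256
finger_force: 75.5
```

```bash
python3 -c "
from h import *
st((.549,-.029,.16))"
```

```text
t 29.6 pos [ 0.5376 -0.0281  0.0244] psi -1.574 tilt [-0.017 -0.002] q1 -0.17 q6 -1.74 F [-37.6   0.7  78.4] T [0.28 9.4  0.02] w 0.256 ff 75.5
shift tool [ 0.0012 -0.009  -0.1358]
```

Contact force is high, probably a finger on the tray's front rim or floor. The nut does seem gripped, so I'll lift now.

Call:
play_rows(deltas="0 0 -0.003 0 0 0;0 0 -0.006 0 0 0;0 0 -0.009 0 0 0;0 0 -0.012 0 0 0;0 0 -0.02 0 0 0;0 0 -0.04 0 0 0;0 0 -0.06 0 0 0;0 0 -0.09 0 0 0;0 0 -0.12 0 0 0;0 0 -0.15 0 0 0")

```text
t: 30.6
position: [0.5483, -0.0282, 0.1704]
tool_rot: [2.218, -2.224, -0.001]
ft_force: [0.2, -0.2, -0.2]
gripper_width: 0.254
finger_force: 58.8
```

```bash
python3 -c "
from h import *
st((.584,-.215,.17));im=snap('side','s9');t=snap('top','t9')
cv2.imwrite('pics/c10.png',np.hstack([cv2.resize(im[200:350,230:340],(440,600),interpolation=cv2.INTER_CUBIC),cv2.resize(t[190:280,205:259],(360,600),interpolation=cv2.INTER_CUBIC)]))"
```

```text
t 30.6 pos [ 0.5483 -0.0282  0.1704] psi -1.574 tilt [-0.  0.] q1 -0.17 q6 -1.74 F [ 0.2 -0.2 -0.2] T [-0.02 -0.05 -0.01] w 0.254 ff 58.8
shift tool [ 0.1867 -0.0362  0.0004]
```

View pics/c10.png

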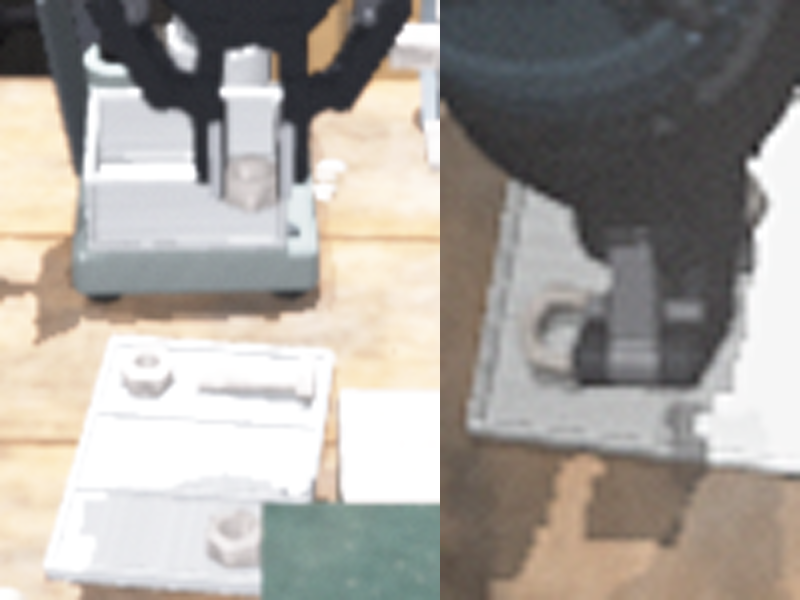

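The nut is held at the fingertips and the other two are undisturbed. I'll carry it to the hopper's left side.

Call:
play_rows(deltas="0.02 -0.005 0 0 0 -0.01;0.05 -0.012 0 0 0 -0.02;0.08 -0.02 0 0 0 -0.03;0.11 -0.028 0 0 0 -0.04;0.135 -0.034 0 0 0 -0.04;0.1447 -0.036 0 0 0 -0.04;0.1447 -0.036 0.02 0 0 -0.04;0.1447 -0.036 0.04 0 0 -0.04;0.1447 -0.036 0.055 0 0 -0.04;0.1447 -0.036 0.055 0 0 -0.04")

```text
t: 31.7
position: [0.5816, -0.1715, 0.1111]
tool_rot: [2.261, -2.178, -0.01]
ft_force: [-0.9, -0.2, -0.5]
gripper_width: 0.252
finger_force: 58.8
```

```bash
python3 -c "
from h import *
st((.584,-.173,.065))"
```

```text
t 31.7 pos [ 0.5816 -0.1715  0.1111] psi -1.533 tilt [-0.006  0.003] q1 -0.39 q6 -2.0 F [-0.9 -0.2 -0.5] T [ 0.01  0.05 -0.05] w 0.252 ff 58.8
shift tool [ 0.0018 -0.0026  0.0461]
```

Call:
play_rows(deltas="0 0 0 0 0 0;0 0 0.01 0 0 0;0 0 0.02 0 0 0;0 0 0.03 0 0 0;0 0 0.04 0 0 0;0 0 0.048 0 0 0;0 0 0.048 0 0 0;0 0 0.048 0 0 0;0 0 0.048 0 0 0;0 0 0.048 0 0 0")

```text
t: 32.7
position: [0.5841, -0.1732, 0.0668]
tool_rot: [-2.262, 2.18, -0.001]
ft_force: [-0.8, -0.7, 0.3]
gripper_width: 0.251
finger_force: 58.9
```

Call:
play_rows(deltas="0 0 0 0 0 0;0 0 0 0 0 0;0 0 0 0 0 0;0 0 0 0 0 0;0 0 0 0 0 0;0 0 -0.02 0 0 0;0 0 -0.04 0 0 0;0 0 -0.07 0 0 0;0 0 -0.1 0 0 0;0 0 -0.11 0 0 0", jaw=0.42)

```text
t: 33.7
position: [0.5859, -0.1738, 0.18]
tool_rot: [-2.261, 2.178, -0.009]
ft_force: [0.9, -0.0, -0.0]
gripper_width: 0.423
finger_force: 0.0
```

```bash
python3 -c "
from h import *
st((.552,.0313,.17))"
```

```text
t 33.7 pos [ 0.5859 -0.1738  0.18  ] psi -1.534 tilt [ 0.006 -0.002] q1 -0.39 q6 -2.0 F [ 0.9 -0.  -0. ] T [ 0.04 -0.02 -0.03] w 0.423 ff 0.0
shift tool [-0.2062  0.0263  0.0094]
```

Call:
play_rows(deltas="-0.03 0.0035 0 0 0 0;-0.07 0.008 0 0 0 0;-0.11 0.013 0 0 0 0;-0.15 0.0175 0 0 0 0;-0.19 0.022 0 0 0 0;-0.206 0.0241 0 0 0 0;-0.206 0.0241 0.03 0 0 0;-0.206 0.0241 0.06 0 0 0;-0.206 0.0241 0.09 0 0 0;-0.206 0.0241 0.1 0 0 0")

```text
t: 34.7
position: [0.5496, 0.0317, 0.0729]
tool_rot: [2.259, -2.177, -0.007]
ft_force: [-0.5, -0.8, -0.1]
gripper_width: 0.423
finger_force: 0.0
```

```bash
python3 -c "
from h import *
im=snap('side','s10');nuts('side',im);nuts('top',snap('top','t10'))
st((.5525,.0313,.026))
C=lambda x,y:(230+x*110/600,240+y*110/600)
p=C(318,515);print(p,onz('side',*p,.0105))"
```

```text
side (291.5, 335.5) area 437.4861111111111 [0.5492 0.0386] mm [49.5 59.5] ang 83.5
side (283.7, 300.8) area 802.5972222222222 [ 0.5654 -0.0552] mm [ 87.2 104.1] ang 85.3
top (282.1, 247.0) area 246.05555555555554 [ 0.5438 -0.0749] mm [21.6 61.3] ang 87.6
top (287.5, 218.8) area 139.52777777777777 [ 0.5977 -0.0828] mm [25.1 25.7] ang 1.2
top (223.0, 232.7) area 564.4722222222223 [0.5684 0.0352] mm [ 30.7 103.2] ang 84.5
t 34.8 pos [0.5506 0.0316 0.0746] psi -1.534 tilt [-0.004  0.   ] q1 -0.06 q6 -1.67 F [0.  0.8 0.7] T [ 0.01 -0.02  0.02] w 0.42 ff 0.0
shift tool [ 0.0004 -0.0021  0.0486]
(288.3, 334.4166666666667) [0.55478319 0.03425558 0.0105    ]
```

Call:
play_rows(deltas="0 -0.001 0 0 0 0;0 -0.001 0.01 0 0 0;0 -0.001 0.02 0 0 0;0 -0.001 0.03 0 0 0;0 -0.001 0.04 0 0 0;0 -0.001 0.0485 0 0 0;0 -0.001 0.0485 0 0 0;0 -0.001 0.0485 0 0 0;0 -0.001 0.0485 0 0 0;0 -0.001 0.0485 0 0 0")

```text
t: 35.8
position: [0.5538, 0.0319, 0.0284]
tool_rot: [-2.262, 2.179, -0.001]
ft_force: [0.7, -0.1, 0.3]
gripper_width: 0.419
finger_force: 0.0
```

```bash
python3 -c "
from h import *
st((.5525,.0313,.026))"
```

```text
t 35.8 pos [0.5538 0.0319 0.0284] psi -1.534 tilt [0.001 0.   ] q1 -0.06 q6 -1.66 F [ 0.7 -0.1  0.3] T [ 0.01  0.03 -0.01] w 0.419 ff 0.0
shift tool [0.0005 0.0013 0.0024]
```

Call:
play_rows(deltas="0 0 0.002 0 0 0;0 0 0.002 0 0 0;0 0 0.002 0 0 0;0 0 0.002 0 0 0;0 0 0.002 0 0 0;0 0 0.002 0 0 0;0 0 0.002 0 0 0;0 0 0.002 0 0 0;0 0 0.002 0 0 0;0 0 0.002 0 0 0", jaw=0.1)

```text
t: 36.8
position: [0.5541, 0.0319, 0.0273]
tool_rot: [-2.261, 2.179, -0.002]
ft_force: [-1.9, 0.0, 8.1]
gripper_width: 0.254
finger_force: 58.4
```

```bash
python3 -c "
from h import *
st((.5525,.0313,.026))"
```

```text
t 36.8 pos [0.5541 0.0319 0.0273] psi -1.534 tilt [ 0.002 -0.   ] q1 -0.06 q6 -1.66 F [-1.9  0.   8.1] T [0.03 0.45 0.01] w 0.254 ff 58.4
shift tool [0.0005 0.0016 0.0013]
```

Call:
play_rows(deltas="0 0 -0.01 0 0 0;0 0 -0.02 0 0 0;0 0 -0.04 0 0 0;0 0 -0.06 0 0 0;0 0 -0.08 0 0 0;0 0 -0.1 0 0 0;0 0 -0.12 0 0 0;0 0 -0.14 0 0 0;0 0 -0.147 0 0 0;0 0 -0.147 0 0 0")

```text
t: 37.8
position: [0.5542, 0.0319, 0.1744]
tool_rot: [-2.261, 2.178, -0.004]
ft_force: [-1.1, -1.3, 0.3]
gripper_width: 0.252
finger_force: 58.8
```

```bash
python3 -c "
from h import *
st((.585,-.212,.17))"
```

```text
t 37.8 pos [0.5542 0.0319 0.1744] psi -1.534 tilt [ 0.003 -0.   ] q1 -0.06 q6 -1.66 F [-1.1 -1.3  0.3] T [-0.01  0.04  0.03] w 0.252 ff 58.8
shift tool [ 0.2449 -0.0217  0.0045]
```

Call:
play_rows(deltas="0.03 -0.003 0 0 0 0;0.07 -0.006 0 0 0 0;0.11 -0.01 0 0 0 0;0.15 -0.013 0 0 0 0;0.19 -0.017 0 0 0 0;0.225 -0.02 0 0 0 0;0.245 -0.0217 0 0 0 0;0.245 -0.0217 0.02 0 0 0;0.245 -0.0217 0.04 0 0 0;0.245 -0.0217 0.06 0 0 0")

```text
t: 38.8
position: [0.5835, -0.2115, 0.1113]
tool_rot: [-2.262, 2.18, 0.003]
ft_force: [0.1, -0.0, -0.7]
gripper_width: 0.254
finger_force: 58.8
```

```bash
python3 -c "
from h import *
st((.585,-.212,.068))"
```

```text
t 38.8 pos [ 0.5835 -0.2115  0.1113] psi -1.534 tilt [-0.001  0.001] q1 -0.45 q6 -2.06 F [ 0.1 -0.  -0.7] T [-0.   -0.03 -0.  ] w 0.254 ff 58.8
shift tool [ 0.0006 -0.0015  0.0433]
```

Call:
play_rows(deltas="0 0 0.01 0 0 0;0 0 0.02 0 0 0;0 0 0.03 0 0 0;0 0 0.04 0 0 0;0 0 0.045 0 0 0;0 0 0.045 0 0 0;0 0 0.045 0 0 0;0 0 0.045 0 0 0;0 0 0.045 0 0 0;0 0 0.045 0 0 0")

```text
t: 39.8
position: [0.5843, -0.2122, 0.0683]
tool_rot: [-2.262, 2.18, -0.001]
ft_force: [-0.3, 0.3, -1.0]
gripper_width: 0.251
finger_force: 58.8
```

```bash
python3 -c "
from h import *
st((.585,-.212,.068))"
```

```text
t 39.8 pos [ 0.5843 -0.2122  0.0683] psi -1.534 tilt [ 0.001 -0.   ] q1 -0.45 q6 -2.06 F [-0.3  0.3 -1. ] T [-0.02 -0.05 -0.02] w 0.251 ff 58.8
shift tool [-0.0002 -0.0007  0.0003]
```

Call:
play_rows(deltas="0 0 0 0 0 0;0 0 0 0 0 0;0 0 0 0 0 0;0 0 0 0 0 0;0 0 0 0 0 0;0 0 -0.02 0 0 0;0 0 -0.04 0 0 0;0 0 -0.07 0 0 0;0 0 -0.1 0 0 0;0 0 -0.11 0 0 0", jaw=0.42)

```text
t: 40.8
position: [0.5857, -0.2129, 0.1814]
tool_rot: [-2.261, 2.178, -0.008]
ft_force: [0.6, -0.3, 0.8]
gripper_width: 0.418
finger_force: 0.0
```

```bash
python3 -c "
from h import *
st((.5977,-.083,.175))"
```

```text
t 40.8 pos [ 0.5857 -0.2129  0.1814] psi -1.534 tilt [ 0.005 -0.002] q1 -0.45 q6 -2.06 F [ 0.6 -0.3  0.8] T [-0.01  0.03  0.04] w 0.418 ff 0.0
shift tool [-0.1294 -0.0168  0.0062]
```

Call:
play_rows(deltas="-0.015 -0.002 0 0 0 0.14;-0.03 -0.004 0 0 0 0.28;-0.045 -0.006 0 0 0 0.42;-0.06 -0.008 0 0 0 0.56;-0.075 -0.01 0 0 0 0.7;-0.09 -0.012 0 0 0 0.84;-0.105 -0.014 0 0 0 0.98;-0.12 -0.016 0 0 0 1.12;-0.128 -0.018 0 0 0 1.26;-0.128 -0.018 0 0 0 1.4")

```text
t: 41.8
position: [0.5969, -0.0821, 0.1768]
tool_rot: [0.32, -3.124, -0.002]
ft_force: [0.0, -0.8, 0.1]
gripper_width: 0.422
finger_force: 0.0
```

```bash
python3 -c "
from h import *
nuts('side',snap('side','s11'));nuts('top',snap('top','t11'))
st((.5977,-.083,.027))"
```

```text
side (299.6, 334.3) area 197.0972222222222 [0.535  0.0355] mm [22.2 50.3] ang 0.1
side (297.2, 298.6) area 83.18055555555556 [ 0.5401 -0.0617] mm [54.8 18.7] ang 1.8
side (258.0, 308.5) area 138.48611111111111 [ 0.6123 -0.0328] mm [144.4  34.7] ang 84.8
top (278.8, 216.0) area 179.70833333333334 [ 0.6028 -0.0665] mm [82.7 43.8] ang 85.3
top (245.0, 225.2) area 126.7361111111111 [ 0.5838 -0.0045] mm [ 31.  101.2] ang 89.9
t 41.9 pos [ 0.5968 -0.083   0.1769] psi -2.933 tilt [-0.001  0.   ] q1 -0.24 q6 -0.45 F [-0.6  0.6  0.5] T [ 0.01  0.01 -0.06] w 0.418 ff 0.0
shift tool [-0.0011 -0.0002  0.1499]
```

```bash
python3 -c "
from h import *
im=cv2.imread('pics/s11.png');t=cv2.imread('pics/t11.png')
cv2.imwrite('pics/c11.png',np.hstack([cv2.resize(im[200:350,230:340],(440,600),interpolation=cv2.INTER_CUBIC),cv2.resize(t[190:280,250:304],(360,600),interpolation=cv2.INTER_CUBIC)]))"
```

```text
(no output)
```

View pics/c11.png

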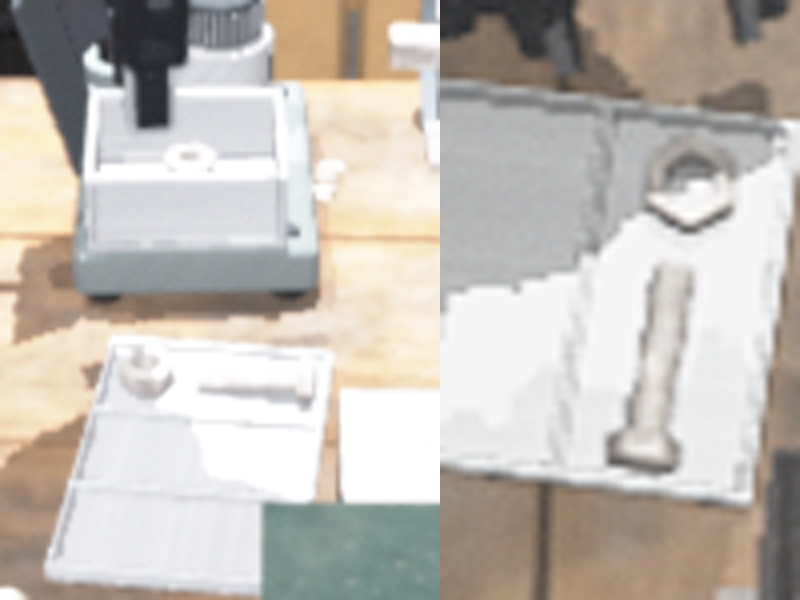

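Nut R lies undisturbed at top pixel (287.5,217), its flats facing ±y and the bolt clear of it. One placed nut is visible in the hopper; its front wall hides the other. I'll descend onto nut R.

Call:
play_rows(deltas="-0.002 0 0 0 0 0.09;-0.002 0 0.02 0 0 0.18;-0.002 0 0.04 0 0 0.18;-0.002 0 0.06 0 0 0.18;-0.002 0 0.08 0 0 0.18;-0.002 0 0.1 0 0 0.18;-0.002 0 0.12 0 0 0.18;-0.002 0 0.14 0 0 0.18;-0.002 0 0.149 0 0 0.18;-0.002 0 0.149 0 0 0.18")

```text
t: 42.9
position: [0.5975, -0.0829, 0.0271]
tool_rot: [0.046, -3.138, -0.002]
ft_force: [-0.2, -0.2, 0.5]
gripper_width: 0.423
finger_force: 0.0
```

```bash
python3 -c "
from h import *
st((.5985,-.083,.027))"
```

```text
t 42.9 pos [ 0.5975 -0.0829  0.0271] psi -3.112 tilt [-0.004  0.001] q1 -0.24 q6 -0.27 F [-0.2 -0.2  0.5] T [-0.07  0.01  0.03] w 0.423 ff 0.0
shift tool [-0.001  -0.0001  0.0001]
```

Call:
play_rows(deltas="0 0 0 0 0 0;0 0 0 0 0 0;0 0 0 0 0 0;0 0 0 0 0 0;0 0 0 0 0 0;0 0 0 0 0 0;0 0 0 0 0 0;0 0 0 0 0 0;0 0 0 0 0 0;0 0 0 0 0 0", jaw=0.1)

```text
t: 43.9
position: [0.5997, -0.0832, 0.0295]
tool_rot: [-0.044, 3.14, -0.0]
ft_force: [-0.4, -0.4, 5.1]
gripper_width: 0.245
finger_force: 59.4
```

```bash
python3 -c "
from h import *
st((.5985,-.083,.027))"
```

```text
t 43.9 pos [ 0.5997 -0.0832  0.0295] psi -3.114 tilt [ 0.001 -0.   ] q1 -0.24 q6 -0.27 F [-0.4 -0.4  5.1] T [ 0.05  0.12 -0.01] w 0.245 ff 59.4
shift tool [0.0012 0.0002 0.0025]
```

Call:
play_rows(deltas="0 0 -0.01 0 0 0;0 0 -0.03 0 0 0;0 0 -0.05 0 0 0;0 0 -0.08 0 0 0;0 0 -0.11 0 0 0;0 0 -0.14 0 0 0;0.01 -0.025 -0.15 0 0 0;0.02 -0.05 -0.15 0 0 0;0.03 -0.08 -0.15 0 0 0;0.0438 -0.11 -0.15 0 0 0")

```text
t: 44.9
position: [0.5581, -0.195, 0.1791]
tool_rot: [0.045, -3.141, -0.0]
ft_force: [0.6, -0.6, 0.1]
gripper_width: 0.241
finger_force: 58.8
```

```bash
python3 -c "
from h import *
st((.559,-.1944,.07))"
```

```text
t 44.9 pos [ 0.5581 -0.195   0.1791] psi -3.113 tilt [-0.  0.] q1 -0.44 q6 -0.47 F [ 0.6 -0.6  0.1] T [-0.01 -0.04 -0.01] w 0.241 ff 58.8
shift tool [-0.0009  0.0006  0.1091]
```

Call:
play_rows(deltas="0 0 0 0 0 0;0 0 0.01 0 0 0;0 0 0.02 0 0 0;0 0 0.04 0 0 0;0 0 0.05 0 0 0;0 0 0.06 0 0 0;0 0 0.07 0 0 0;0 0 0.07 0 0 0;0 0 0.07 0 0 0;0 0 0.07 0 0 0")

```text
t: 45.9
position: [0.559, -0.1945, 0.1096]
tool_rot: [-0.044, 3.14, -0.001]
ft_force: [0.5, -0.3, -1.0]
gripper_width: 0.242
finger_force: 58.9
```

```bash
python3 -c "
from h import *
st((.559,-.1944,.07))"
```

```text
t 45.9 pos [ 0.559  -0.1945  0.1096] psi -3.114 tilt [ 0.001 -0.001] q1 -0.44 q6 -0.47 F [ 0.5 -0.3 -1. ] T [-0.01  0.04  0.05] w 0.242 ff 58.9
shift tool [0.0001 0.0001 0.0396]
```

Call:
play_rows(deltas="0 0 0.01 0 0 0;0 0 0.02 0 0 0;0 0 0.03 0 0 0;0 0 0.038 0 0 0;0 0 0.038 0 0 0;0 0 0.038 0 0 0;0 0 0.038 0 0 0;0 0 0.038 0 0 0;0 0 0.038 0 0 0;0 0 0.038 0 0 0")

```text
t: 46.9
position: [0.5587, -0.1944, 0.0712]
tool_rot: [-0.044, 3.141, -0.0]
ft_force: [-0.4, -0.2, 0.4]
gripper_width: 0.243
finger_force: 58.9
```

```bash
python3 -c "
from h import *
st((.559,-.1944,.07))"
```

```text
t 46.9 pos [ 0.5587 -0.1944  0.0712] psi -3.114 tilt [ 0.001 -0.   ] q1 -0.44 q6 -0.47 F [-0.4 -0.2  0.4] T [-0.03  0.04  0.04] w 0.243 ff 58.9
shift tool [-0.0003 -0.      0.0012]
```

Call:
play_rows(deltas="0 0 0 0 0 0;0 0 0 0 0 0;0 0 0 0 0 0;0 0 0 0 0 0;0 0 0 0 0 0;0 0 -0.02 0 0 0;0 0 -0.04 0 0 0;0 0 -0.07 0 0 0;0 0 -0.1 0 0 0;0 0 -0.13 0 0 0", jaw=0.4)

```text
t: 47.9
position: [0.5582, -0.1942, 0.202]
tool_rot: [0.044, -3.141, -0.0]
ft_force: [0.9, -1.3, 1.2]
gripper_width: 0.4
finger_force: 0.0
```

```bash
python3 -c "
from h import *
st((.65,-.19,.23))"
```

```text
t 47.9 pos [ 0.5582 -0.1942  0.202 ] psi -3.114 tilt [-0.  0.] q1 -0.44 q6 -0.47 F [ 0.9 -1.3  1.2] T [-0.06  0.01  0.02] w 0.4 ff 0.0
shift tool [-0.0918  0.0016 -0.028 ]
```

Call:
play_rows(deltas="0 0.02 -0.03 0 0 0;0 0.05 -0.05 0 0 0;0 0.08 -0.05 0 0 0;0 0.11 -0.05 0 0 0;0 0.14 -0.05 0 0 0;0 0.17 -0.05 0 0 0;0 0.2 -0.05 0 0 0;0 0.23 -0.05 0 0 0;0 0.25 -0.05 0 0 0;0 0.25 -0.05 0 0 0")

```text
t: 48.9
position: [0.5511, 0.0579, 0.2509]
tool_rot: [0.05, -3.141, -0.001]
ft_force: [1.4, -0.1, 0.5]
gripper_width: 0.403
finger_force: 0.0
```

```bash
python3 -c "
from h import *
st()
im=snap('side','s12');t=snap('top','t12')
cv2.imwrite('pics/c12.png',np.hstack([cv2.resize(im[180:330,230:340],(400,545),interpolation=cv2.INTER_CUBIC),cv2.resize(t[150:259,320:400],(400,545),interpolation=cv2.INTER_CUBIC)]))"
```

```text
t 48.9 pos [0.5511 0.0579 0.2509] psi -3.11 tilt [-0.     0.001] q1 -0.01 q6 -0.04 F [ 1.4 -0.1  0.5] T [ 0.01  0.04 -0.04] w 0.403 ff 0.0
```

View pics/c12.png

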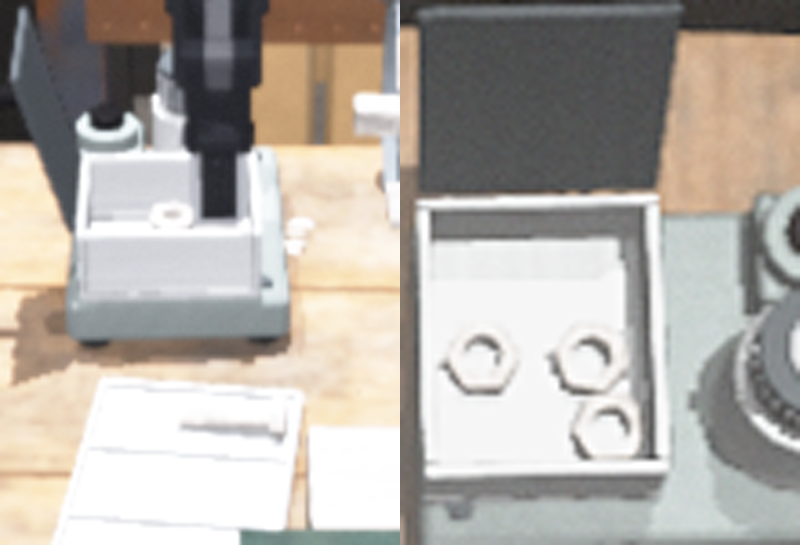

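All three nuts lie flat in the hopper, the tray holds only the bolt, and the guard is open. I'll return to the knob.

Call:
play_rows(deltas="-0.0125 -0.025 0 0 0 0;-0.025 -0.05 0 0 0 0;-0.0375 -0.075 0 0 0 0;-0.05 -0.1 0 0 0 0;-0.0625 -0.1255 0 0 0 0;-0.075 -0.1506 0 0 0 0;-0.0876 -0.176 0 0 0 0;-0.1 -0.201 0 0 0 0;-0.1126 -0.226 0 0 0 0;-0.1251 -0.251 0 0 0 0", jaw=0.55, force=40)

```text
t: 50.0
position: [0.6835, -0.1946, 0.2508]
tool_rot: [0.041, -3.141, 0.0]
ft_force: [1.1, -0.7, -0.8]
gripper_width: 0.55
finger_force: 0.0
```

```bash
python3 -c "
from h import *
st((.684,-.189,.142))"
```

```text
t 50.0 pos [ 0.6835 -0.1946  0.2508] psi -3.116 tilt [-0. -0.] q1 -0.37 q6 -0.39 F [ 1.1 -0.7 -0.8] T [ 0. -0.  0.] w 0.55 ff 0.0
shift tool [-0.0007  0.0056  0.1088]
```

Call:
play_rows(deltas="0 0.005 0 0 0 0;0 0.005 0.02 0 0 0;0 0.005 0.04 0 0 0;0 0.005 0.06 0 0 0;0 0.005 0.08 0 0 0;0 0.005 0.1 0 0 0;0 0.005 0.1085 0 0 0;0 0.005 0.1085 0 0 0;0 0.005 0.1085 0 0 0;0 0.005 0.1085 0 0 0")

```text
t: 51.0
position: [0.6842, -0.1872, 0.144]
tool_rot: [-0.044, 3.139, -0.001]
ft_force: [0.1, -0.6, 0.7]
gripper_width: 0.549
finger_force: 0.0
```

Call:
play_rows(deltas="0 0 0 0 0 0;0 0 0 0 0 0;0 0 0 0 0 0;0 0 0 0 0 0;0 0 0 0 0 0;0 0 0 0 0 0;0 0 0 0 0 0;0 0 0 0 0 0;0 0 0 0 0 0;0 0 0 0 0 0", jaw=0.1)

```text
t: 52.0
position: [0.6846, -0.1875, 0.1434]
tool_rot: [-0.044, 3.138, -0.002]
ft_force: [4.7, -3.2, 5.3]
gripper_width: 0.303
finger_force: 39.4
```

```bash
python3 -c "
from h import *
st()
def h(t): return np.array([-.070*np.cos(t)+.04*np.sin(t),.07*np.sin(t)+.04*np.cos(t)])
for k in range(1,23):
  t=1.7-.08*k; d=h(t)-h(1.7); print(round(t,2),'x',round(-d[0],4),'z',round(-d[1],4))"
```

```text
t 52.0 pos [ 0.6846 -0.1875  0.1434] psi -3.114 tilt [ 0.003 -0.001] q1 -0.36 q6 -0.38 F [ 4.7 -3.2  5.3] T [-0.69 -0.81  0.05] w 0.303 ff 39.4
1.62 x 0.0053 z -0.0037
1.54 x 0.0109 z -0.0069
1.46 x 0.0167 z -0.0097
1.38 x 0.0227 z -0.0121
1.3 x 0.0289 z -0.0139
1.22 x 0.0352 z -0.0152
1.14 x 0.0416 z -0.016
1.06 x 0.048 z -0.0164
0.98 x 0.0545 z -0.0162
0.9 x 0.0609 z -0.0154
0.82 x 0.0672 z -0.0142
0.74 x 0.0734 z -0.0125
0.66 x 0.0795 z -0.0103
0.58 x 0.0853 z -0.0076
0.5 x 0.0909 z -0.0044
0.42 x 0.0963 z -0.0008
0.34 x 0.1013 z 0.0032
0.26 x 0.106 z 0.0076
0.18 x 0.1104 z 0.0124
0.1 x 0.1143 z 0.0175
0.02 x 0.1179 z 0.0229
-0.06 x 0.121 z 0.0285
```

Call:
play_rows(deltas="0.0053 0 -0.0037 0 0 0;0.011 0 -0.007 0 0 0;0.0167 0 -0.0097 0 0 0;0.0227 0 -0.012 0 0 0;0.029 0 -0.014 0 0 0;0.035 0 -0.015 0 0 0;0.0416 0 -0.016 0 0 0;0.048 0 -0.0164 0 0 0;0.0545 0 -0.016 0 0 0;0.061 0 -0.0154 0 0 0")

```text
t: 53.0
position: [0.6265, -0.19, 0.1632]
tool_rot: [-0.044, 3.13, -0.007]
ft_force: [2.1, -3.3, 20.4]
gripper_width: 0.302
finger_force: 40.0
```

```bash
python3 -c "
from h import *
st()"
```

```text
t 53.0 pos [ 0.6265 -0.19    0.1632] psi -3.114 tilt [ 0.012 -0.004] q1 -0.39 q6 -0.42 F [ 2.1 -3.3 20.4] T [-0.61 -0.81  0.01] w 0.302 ff 40.0
```

Call:
play_rows(deltas="0.0063 0 0.0012 0 0 0;0.0125 0 0.003 0 0 0;0.0186 0 0.005 0 0 0;0.0244 0 0.008 0 0 0;0.030 0 0.011 0 0 0;0.0354 0 0.0146 0 0 0;0.0404 0 0.0186 0 0 0;0.045 0 0.023 0 0 0;0.0495 0 0.028 0 0 0;0.0534 0 0.033 0 0 0")

```text
t: 54.0
position: [0.5647, -0.1926, 0.1262]
tool_rot: [0.039, -3.134, 0.01]
ft_force: [-12.0, -9.8, 13.8]
gripper_width: 0.303
finger_force: 55.6
```

```bash
python3 -c "
from h import *
st()"
```

```text
t 54.0 pos [ 0.5647 -0.1926  0.1262] psi -3.116 tilt [-0.007 -0.006] q1 -0.43 q6 -0.46 F [-12.   -9.8  13.8] T [-1.68  1.88 -0.06] w 0.303 ff 55.6
```

Call:
play_rows(deltas="0.002 0 0.003 0 0 0;0.003 0 0.006 0 0 0;0.003 0 0.008 0 0 0;0.003 0 0.008 0 0 0;0.003 0 0.008 0 0 0;0.003 0 0.008 0 0 0;0.003 0 0.008 0 0 0;0.003 0 0.008 0 0 0;0.003 0 0.008 0 0 0;0.003 0 0.008 0 0 0")

```text
t: 55.0
position: [0.5593, -0.1928, 0.1165]
tool_rot: [0.038, -3.128, 0.01]
ft_force: [-16.6, -11.2, 14.2]
gripper_width: 0.306
finger_force: 56.1
```

```bash
python3 -c "
from h import *
st()"
```

```text
t 55.0 pos [ 0.5593 -0.1928  0.1165] psi -3.117 tilt [-0.013 -0.006] q1 -0.43 q6 -0.46 F [-16.6 -11.2  14.2] T [-2.02  2.84 -0.02] w 0.306 ff 56.1
```

Call:
play_rows(deltas="0 0 0 0 0 0;0 0 0 0 0 0;0 0 0 0 0 0;0 0 0 0 0 0;0 0 -0.02 0 0 0;0 0 -0.04 0 0 0;0 0 -0.05 0 0 0;0 0 -0.06 0 0 0;0 0 -0.06 0 0 0;0 0 -0.06 0 0 0", jaw=0.55)

```text
t: 56.0
position: [0.566, -0.1899, 0.1763]
tool_rot: [0.044, -3.141, -0.001]
ft_force: [0.9, 0.9, 0.5]
gripper_width: 0.553
finger_force: 0.0
```

```bash
python3 -c "
from h import *
st((.565,-.194,.155))
im=snap('side','s13'); g=cv2.cvtColor(im,cv2.COLOR_BGR2GRAY)
for nm,p in (('shut',(.5658,-.1941,.128)),('open.1',(.5706,-.194,.1346)),('open.06',(.5687,-.194,.132))):print(nm,proj('side',p).round(1))
m=((g<45)*255).astype(np.uint8)[205:240,270:305]; n,l,s,c=cv2.connectedComponentsWithStats(m)
print([(s[i].tolist(),(c[i]+[270,205]).round(1)) for i in range(1,n) if s[i][4]>20])
# lid front edge: seam row in columns
print(g[225:260,255:300:15].T.tolist())"
```

```text
t 56.0 pos [ 0.566  -0.1899  0.1763] psi -3.114 tilt [-0.  0.] q1 -0.43 q6 -0.46 F [0.9 0.9 0.5] T [-0.01 -0.01  0.  ] w 0.553 ff 0.0
shift tool [ 0.0011 -0.004   0.0213]
shut [285.  210.9]
open.1 [282.6 208. ]
open.06 [283.5 209.2]
[([10, 5, 12, 22, 163], array([285.8, 218.6]))]
[[176, 174, 173, 170, 169, 170, 170, 170, 172, 173, 174, 176, 177, 174, 150, 126, 116, 103, 124, 195, 224, 219, 215, 214, 215, 215, 214, 216, 217, 218, 219, 220, 217, 216, 217], [173, 173, 173, 171, 169, 169, 165, 134, 102, 95, 97, 98, 100, 100, 97, 98, 106, 106, 143, 191, 216, 218, 215, 215, 215, 214, 216, 219, 219, 220, 221, 219, 218, 221, 220], [28, 29, 28, 28, 29, 34, 45, 78, 93, 95, 97, 99, 99, 97, 98, 98, 102, 112, 192, 220, 218, 219, 218, 217, 219, 218, 219, 221, 219, 220, 221, 221, 220, 223, 226]]
```

The knob position matches shut. I'll press down on it with closed fingers to make sure.

Call:
play_rows(deltas="0 -0.004 0 0 0 0;0 -0.004 0 0 0 0;0 -0.004 0 0 0 0;0 -0.004 0 0 0 0;0 -0.004 0 0 0 0;0 -0.004 0.005 0 0 0;0 -0.004 0.01 0 0 0;0 -0.004 0.015 0 0 0;0 -0.004 0.02 0 0 0;0 -0.004 0.024 0 0 0", jaw=0)

```text
t: 57.05
position: [0.5659, -0.1939, 0.152]
tool_rot: [0.044, -3.141, -0.001]
ft_force: [-0.5, 0.1, -0.2]
gripper_width: 0.003
finger_force: 0.0
```

Call:
play_rows(deltas="0 0 0.002 0 0 0;0 0 0.004 0 0 0;0 0 0.006 0 0 0;0 0 0.008 0 0 0;0 0 0.008 0 0 0;0 0 0.008 0 0 0;0 0 0.008 0 0 0;0 0 0.008 0 0 0;0 0 0.008 0 0 0;0 0 0.008 0 0 0")

```text
t: 58.05
position: [0.5662, -0.194, 0.1448]
tool_rot: [-0.044, 3.141, 0.0]
ft_force: [0.5, 0.6, 0.5]
gripper_width: 0.002
finger_force: 0.0
```

```bash
python3 -c "
from h import *
st()"
```

```text
t 58.0 pos [ 0.5662 -0.194   0.1448] psi -3.114 tilt [0. 0.] q1 -0.44 q6 -0.46 F [0.5 0.6 0.5] T [-0.03  0.03  0.03] w 0.002 ff 0.0
```

Call:
play_rows(deltas="0 0 0.001 0 0 0;0 0 0.002 0 0 0;0 0 0.003 0 0 0;0 0 0.004 0 0 0;0 0 0.004 0 0 0;0 0 0.004 0 0 0;0 0 0.004 0 0 0;0 0 0.004 0 0 0;0 0 0.004 0 0 0;0 0 0.004 0 0 0")

```text
t: 59.05
position: [0.5663, -0.1942, 0.1443]
tool_rot: [-0.044, 3.139, -0.002]
ft_force: [-7.4, 3.4, 18.8]
gripper_width: -0.001
finger_force: 9.7
```

```bash
python3 -c "
from h import *
st()"
```

```text
t 59.0 pos [ 0.5663 -0.1942  0.1443] psi -3.114 tilt [ 0.002 -0.001] q1 -0.44 q6 -0.46 F [-7.4  3.4 18.8] T [0.55 1.45 0.07] w -0.001 ff 9.7
```

The hard stop sits at knob-top height 0.127, so the guard is shut. On to the start button.

Call:
play_rows(deltas="0 0 -0.02 0 0 0;0 0 -0.04 0 0 0;0 0 -0.05 0 0 0;-0.015 -0.025 -0.05 0 0 0;-0.03 -0.05 -0.05 0 0 0;-0.045 -0.075 -0.05 0 0 0;-0.0577 -0.0962 -0.05 0 0 0;-0.0577 -0.0962 -0.05 0 0 0;-0.0577 -0.0962 -0.02 0 0 0;-0.0577 -0.0962 0.01 0 0 0")

```text
t: 60.05
position: [0.6273, -0.2888, 0.1309]
tool_rot: [-0.044, 3.139, -0.002]
ft_force: [0.3, 0.1, -0.2]
gripper_width: -0.001
finger_force: 0.0
```

```bash
python3 -c "
from h import *
st((.6265,-.2885,.097))"
```

```text
t 60.0 pos [ 0.6273 -0.2888  0.1309] psi -3.114 tilt [ 0.002 -0.001] q1 -0.52 q6 -0.55 F [ 0.3  0.1 -0.2] T [-0.01  0.01  0.04] w -0.001 ff 0.0
shift tool [0.0009 0.0004 0.0339]
```

Call:
play_rows(deltas="0.001 0 0.01 0 0 0;0.001 0 0.02 0 0 0;0.001 0 0.03 0 0 0;0.001 0 0.036 0 0 0;0.001 0 0.038 0 0 0;0.001 0 0.040 0 0 0;0.001 0 0.042 0 0 0;0.001 0 0.042 0 0 0;0.001 0 0.042 0 0 0;0.001 0 0.042 0 0 0")

```text
t: 61.05
position: [0.6259, -0.2887, 0.0893]
tool_rot: [-0.044, 3.14, -0.0]
ft_force: [-2.0, 0.5, 3.2]
gripper_width: 0.003
finger_force: 1.6
```

```bash
python3 -c "
from h import *
st()"
```

```text
t 61.0 pos [ 0.6259 -0.2887  0.0893] psi -3.114 tilt [ 0.001 -0.   ] q1 -0.52 q6 -0.55 F [-2.   0.5  3.2] T [0.18 0.13 0.02] w 0.003 ff 1.6
```

Call:
play_rows(deltas="0 0 0.001 0 0 0;0 0 0.002 0 0 0;0 0 0.003 0 0 0;0 0 0.004 0 0 0;0 0 0.005 0 0 0;0 0 0.005 0 0 0;0 0 0.005 0 0 0;0 0 0.005 0 0 0;0 0 0.005 0 0 0;0 0 0.005 0 0 0")

```text
t: 62.05
position: [0.6259, -0.2888, 0.0878]
tool_rot: [-0.044, 3.139, -0.002]
ft_force: [-7.1, 4.1, 20.9]
gripper_width: -0.005
finger_force: 10.5
```

```bash
python3 -c "
from h import *
st()"
```

```text
t 62.0 pos [ 0.6259 -0.2888  0.0878] psi -3.114 tilt [ 0.002 -0.001] q1 -0.52 q6 -0.55 F [-7.1  4.1 20.9] T [ 0.94  1.48 -0.  ] w -0.005 ff 10.5
```

The button is bottomed out at 21 N. I'll retract and check the ring and guard against earlier pictures.

Call:
play_rows(deltas="0 0 -0.01 0 0 0;0 0 -0.03 0 0 0;0 0 -0.06 0 0 0;0 0 -0.09 0 0 0;0 0 -0.12 0 0 0;0 0 -0.15 0 0 0;0 0 -0.15 0 0 0;0 0 -0.15 0 0 0;0 0 -0.15 0 0 0;0 0 -0.15 0 0 0")

```text
t: 63.05
position: [0.6248, -0.2883, 0.2317]
tool_rot: [0.044, -3.138, -0.003]
ft_force: [-0.2, 0.2, -0.6]
gripper_width: 0.002
finger_force: 0.0
```

```bash
python3 -c "
from h import *
st()
im=snap('side','s14'); f=lambda n:cv2.cvtColor(cv2.imread('pics/'+n+'.png'),cv2.COLOR_BGR2GRAY)[188:206,270:302].astype(int)
for a in('s4','s3','s1'):print(a,np.abs(f('s14')-f(a)).mean().round(1))
g=cv2.cvtColor(im,cv2.COLOR_BGR2GRAY);print((np.argwhere(g[195:245,270:305]<45).mean(0)[::-1]+[270,195]).round(1))"
```

```text
t 63.0 pos [ 0.6248 -0.2883  0.2317] psi -3.114 tilt [-0.003  0.002] q1 -0.52 q6 -0.55 F [-0.2  0.2 -0.6] T [-0.02  0.01 -0.05] w 0.002 ff 0.0
s4 13.7
s3 18.7
s1 19.1
[285.8 218.6]
```

```bash
python3 -c "
from h import *
for a in('s1','s3','s4','s6','s14'):
  g=cv2.cvtColor(cv2.imread('pics/'+a+'.png'),cv2.COLOR_BGR2GRAY)
  s=g[188:200,274:298]; print(a); print(s[2:9,4:22:1].tolist()[0::2])
arm.job_done()"
```

```text
s1
[[103, 105, 106, 106, 125, 156, 129, 108, 105, 103, 104, 105, 105, 102, 102, 103, 103, 102], [153, 173, 200, 214, 246, 255, 253, 244, 234, 225, 196, 165, 139, 132, 149, 155, 155, 156], [188, 226, 240, 241, 223, 208, 207, 209, 207, 205, 201, 198, 187, 179, 178, 175, 154, 168], [159, 188, 196, 196, 197, 197, 198, 199, 200, 198, 187, 178, 150, 119, 107, 107, 105, 122]]
s3
[[105, 106, 105, 104, 102, 104, 106, 105, 107, 105, 105, 105, 105, 102, 102, 102, 103, 103], [152, 166, 192, 201, 218, 232, 207, 181, 172, 158, 139, 121, 115, 103, 135, 148, 155, 154], [169, 192, 199, 202, 205, 206, 202, 199, 198, 197, 196, 188, 152, 123, 120, 120, 160, 175], [155, 190, 201, 202, 203, 202, 200, 199, 198, 201, 201, 192, 169, 179, 189, 185, 171, 170]]
s4
[[102, 106, 104, 104, 104, 107, 106, 110, 142, 149, 121, 102, 102, 101, 103, 103, 104, 101], [116, 123, 135, 131, 152, 182, 233, 247, 255, 255, 240, 184, 145, 121, 142, 156, 153, 154], [141, 176, 191, 195, 196, 199, 216, 251, 254, 254, 254, 253, 239, 197, 180, 177, 159, 169], [158, 188, 199, 201, 201, 199, 201, 214, 239, 245, 246, 248, 226, 190, 182, 180, 178, 175]]
s6
[[103, 106, 104, 105, 106, 104, 106, 110, 140, 151, 120, 106, 103, 101, 103, 101, 102, 100], [151, 173, 199, 211, 229, 242, 244, 248, 255, 255, 241, 182, 143, 122, 143, 152, 155, 155], [231, 250, 253, 254, 254, 254, 254, 254, 254, 254, 254, 253, 239, 196, 180, 176, 159, 169], [232, 251, 254, 254, 254, 254, 254, 254, 254, 254, 254, 252, 227, 188, 180, 180, 178, 173]]
s14
[[103, 106, 103, 104, 104, 102, 105, 109, 133, 139, 115, 105, 103, 102, 102, 103, 101, 103], [142, 155, 177, 184, 204, 227, 230, 236, 253, 253, 227, 163, 130, 115, 142, 153, 155, 155], [208, 240, 248, 249, 249, 249, 250, 250, 250, 250, 249, 246, 220, 171, 158, 163, 151, 168], [210, 241, 248, 250, 250, 250, 250, 250, 250, 250, 249, 244, 208, 166, 156, 159, 156, 167]]
the job is handed in; nothing more can be done
```

The job is handed in: the ring was turned to its stop and backed off three clicks, all three nuts present are in the hopper, the guard was shut, and then start was pressed fully and released; the judge's verdict was not shown to me.

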